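Clear the chute mouth, draw a bracket blank, put things back

TASK

The steel cup of screws and the amber tail-light lens block the mouth of the blank chute: first stand both of them upright on the black rubber side mat, and only then draw the bottom aluminium blank out of the chute, while the blanks above it stay in the chute, and lay it flat and centred in the white outline on the dark wooden marking-out board. After that, stand the cup back in the middle of the round blue pad and the lens, base down and lined up, back in the middle of the rectangular white pad. Never tip the cup over, and leave the green tyre lever and the black brake lever where they lie.

Things in the scene. Friction and masses are not known exactly. Their poses are not given: they have to be found in the camera images.
- cup_mid (a point): Stainless steel cup with screws in it, round, 60 mm across at the rim (56 mm at the foot), 70 mm tall, about 250 g; point at its centre, half-way up (35 mm above its underside), z up. At the start it stands on the round blue pad. The yaw has no meaning.
- lens_mid (a point): Amber tail-light lens with a black base, a block 44 mm along its x, 60 mm along its y, 36 mm tall, about 90 g; point at its centre, 18 mm above its underside, z up. Grip it across its 44 mm (x). At the start it stands on the rectangular white pad, lined up with it.
- blank_mid (a point): Bottom bare aluminium blank in the chute: flat bar 100 (x) by 24 (y) by 12 mm (z), 80 g; point at its centre. Its front (-x) 39 mm stick out of the chute's mouth, roughly towards the robot, with its underside 20 mm above the table and only the thin pads below. Pulled 65 mm or more straight along its -x it is free. Cup and lens stand either side of this line, leaving no room for fingers.
- top_blank_mid (a point): Top blank, a like bar with a red stripe, flush inside the chute; point at its centre; a plain one lies between. They must stay: the chute's front wall holds them, they drop 12 mm. The fixed dark steel chute has this blank's centre and x axis, is 114 long, 38 wide (foot 90 wide, 3 thick), walls 62 mm high, back wall 90; open top, mouth at its -x end.
- cup_pad: Round blue pad, fixed, 84 mm across, 3 mm thick, origin at the centre of its underside; the cup's place. Its x axis is parallel to the chute's; its centre lies 120 mm from the chute's centre towards the robot and 52 mm to one side of the draw line.
- lens_pad: Rectangular white pad, fixed, 68 mm (x) by 84 mm (y), 3 mm thick, origin at the centre of its underside; the lens's place, with the lens's x along the pad's x (either way round). It lies 104 mm beside the blue pad, on the other side of the draw line; which is left and which is right varies.
- side_mat: Black rubber side mat, fixed, 200 mm (x) by 110 mm (y), 3 mm thick, origin at the centre of its underside; to the left or the right of the work, room for the cup and the lens one behind the other along its x.
- mark_board: Dark wooden marking-out board, fixed, 150 mm (x) by 75 mm (y), 6 mm thick, origin at the centre of its underside. A white painted outline, 106 by 30 mm, lies at its centre with its length along x: the blank belongs in it, either way round.
- tyre_lever_mid (a point): Green plastic tyre lever, lying, 155 mm long (x), 20 mm wide, some 15 mm high at its tips; point at its centre. Not to be disturbed.
- brake_lever_mid (a point): Black brake lever, lying, 155 mm long (x), up to 26 mm wide and 17 mm high; point near its centre. Not to be disturbed.
Not all that is in view belongs to the job. Leave any pink look-alike of the part that bears lens_mid alone. Leave any yellow look-alike of the part that bears blank_mid alone.

How it is judged:
By the outcome, as a careful person would: the job done as asked, in the order asked, and still so for the second after the job is handed in, with the robot touching nothing.
It also fails if it takes over 138 s, if anything falls off the work surface, if the arm or the gripper's body presses on something with over 40 N, if the wrist force passes 120 N, or if a joint passes its speed limit or range.

ROBOT

A 7-joint arm with a two-finger parallel gripper is mounted at the origin on the work surface. World frame = base frame: x ahead of the robot, y to its left, z up, the work surface at z = 0. Lengths are in m, angles in rad, forces in N, time in s.
With the tool pointing down it reaches from about 0.4 to 0.85 m from the base axis. Payload 10.4 kg.
Tool frame: the origin (TCP) lies midway between the tips of the shut fingers; the grasp point (between the pads) lies 19 mm behind it; x points along the fingers, z is the direction in which the jaws open and shut, and the axes are right-handed (so a half turn about x gives the same grasp; the last joint's range is limited). The gripper opens to 87 mm and grips with 3 to 60 N. Pads are 19 mm wide; open, the fingers measure 117 mm over their backs; the gripper's body (75 mm by 190 mm) begins 51 mm behind the grasp point.
Start: joints at [1.216, 0.332, -0.065, 1.46, 0.022, 1.35, -0.088], TCP at [0.204, -0.591, 0.223] pointing down, gripper open.
Joint ranges: [-2.6, 2.6], [-0.5, 2.12], [-1.47, 1.34], [0.16, 2.42], [-1.27, 4.41], [0.06, 2.06], [-2.6, 2.6]. Speed limits (rad/s): [2.22, 2.22, 2.79, 2.79, 3.14, 3.14, 3.14].

INTERFACE

Orientations are given as a unit quaternion [x, y, z, w].
In Python, from bench import read_state, camera, camera_params, close_job gives the robot as it stands.
- The arm moves only by the tool arm_command, never from a script. Its argument "targets" is a list of rows, each a list of 7 numbers: the closure in counts, from 0 (fully open) to 255 (shut), then the shift along the tool's x, y, z in mm, then the turn, a rotation vector about the tool's x, y, z in rad. A call has 1 to 10 rows; each row is the pose to reach, as a shift and turn from the pose commanded when the call began, along the tool's axes at that moment; what a row does not reach only later rows make up. A row lasts 1/10 s, in which the tool goes at most 50 mm and 8.59 degrees, less where a joint would pass 70% of its speed; a pose out of reach is approached as far as the arm can. A call with a gripper value outside its range is refused whole. The fingers move at their own pace and stop on an object; "newtons" is the grip in N (left out, the last holds). Time passes only in rows, so rows that repeat a pose let the fingers close. It gives the time, the measured TCP pose, the force and the opening at its end, in the units of the state.
- read_state(): the state, without advancing time (a new reading comes with each control period).
- camera(name): name is "scene" or "top" or "wrist"; returns the picture (400x640x3 uint8, red, green, blue); there is no depth.
- camera_params(name): a dict with "intrinsics" (3x3 intrinsics, pixels), "xyz" and "orientation" of the camera in the world; the wrist camera has in their place "mount" (4x4, takes a point from camera to tool coordinates, whose origin is the TCP and whose axes are the tool frame's). Camera axes: x right, y down, z forward; pixel columns grow to the right and rows downward; lengths in m; the calibration is good to about 2 mm. A picture is of the moment at which its call begins: read the wrist's pose just before it. camera_params takes no time and is no camera call.
- close_job(): hands the job in, once; it reports no verdict.
The state is a dict: "time": time; "joint_positions": joint angles; "joint_vel": joint speeds; "joint_torque": joint torques, N m; "ee_pos": TCP position; "eef_rot": TCP orientation; "ft_force": force on the tool from outside, world axes, zero at the start; "torque": the same for the moment, N m; "width": finger opening in m.
Only numpy, scipy, OpenCV 4.12 (cv2) and the standard library are available. Lean on these libraries where they do the work, as an engineer would, in place of code of your own. Each camera call takes 0.05 s, during which the arm holds its last target.

## Working session

There is one attempt and no reset: what is moved stays moved. The work goes in short steps, Python scripts to look and compute and a tool call to move; the robot and the scene stay as the last step left them, time stands still between calls to the robot, and variables do not carry over. Pictures are saved under pics/ and viewed, and the job is handed in when it is done.

Besides the shell and the picture viewer there is one more tool, called after "Request:" by a JSON object that holds its "name" and its "arguments". arm_command: Moves the arm, as the interface text tells. Its arguments: {"type":"object","properties":{"targets":{"type":"array"},"newtons":{"type":"number"}},"required":["targets"]}

```bash
mkdir -p pics; ls
cat > h.py <<'E'
import numpy as np, cv2
from bench import read_state, camera, camera_params, close_job
from scipy.spatial.transform import Rotation as R
def save(im,n): cv2.imwrite('pics/'+n,im[...,::-1])
def cam(name,st=None):
    p=camera_params(name); K=np.array(p['intrinsics'])
    if name=='wrist':
        T=np.eye(4);T[:3,:3]=R.from_quat(st['eef_rot']).as_matrix();T[:3,3]=st['ee_pos'];T=T@np.array(p['mount']);return K,T[:3,:3],T[:3,3]
    o=np.array(p['orientation']); Rm=o if o.shape==(3,3) else R.from_quat(o).as_matrix()
    return K,Rm,np.array(p['xyz'])
def ray(c,uv,z):
    K,Rm,t=c; uv=np.atleast_2d(uv).astype(float)
    d=np.c_[uv,np.ones(len(uv))]@np.linalg.inv(K).T@Rm.T
    return t+d*((z-t[2])/d[:,2])[:,None]
def proj(c,P):
    K,Rm,t=c; q=(np.atleast_2d(P)-t)@Rm@K.T; return q[:,:2]/q[:,2:]
E
python3 - <<'E'
from h import *
st=read_state(); print(st)
for n in ('scene','top','wrist'):
    print(n,camera_params(n)); save(camera(n),n+'0.png')
E
```

```text
pics
{'time': 0.0, 'joint_positions': array([ 1.21639423,  0.33282229, -0.06466843,  1.46098204,  0.02161485,
        1.34989598, -0.08849657]), 'joint_vel': array([-0.0018995 , -0.00015166,  0.00173192, -0.00066196, -0.00123618,
       -0.00012192,  0.00061616]), 'joint_torque': array([ 1.51548261e-05, -6.23251319e+01,  2.46917648e-02, -3.89899170e+01,
       -6.14080578e-02,  3.97721620e-02,  1.25337624e-04]), 'ee_pos': array([ 0.20343144, -0.59053982,  0.22176539]), 'eef_rot': array([ 0.4108272 ,  0.57612976, -0.41030223,  0.57528045]), 'ft_force': array([ 0.79037102, -0.4797506 ,  0.19516752]), 'torque': array([0.0053673 , 0.03444498, 0.01599102]), 'width': 0.0868489063368332}
scene {'intrinsics': array([[398.33606137,   0.        , 317.37840761],
       [  0.        , 398.33606137, 198.01748881],
       [  0.        ,   0.        ,   1.        ]]), 'xyz': array([1.13683871, 0.09120648, 0.86259398]), 'orientation': array([ 0.62227687,  0.7302886 , -0.21459218, -0.18275737])}
top {'intrinsics': array([[403.63185862,   0.        , 312.80341568],
       [  0.        , 403.63185862, 198.58958836],
       [  0.        ,   0.        ,   1.        ]]), 'xyz': array([0.47139727, 0.00814475, 0.88205157]), 'orientation': array([-0.69840754,  0.70881231, -0.06473842,  0.07497298])}
wrist {'intrinsics': array([[333.62319768,   0.        , 315.15885556],
       [  0.        , 333.62319768, 196.67631704],
       [  0.        ,   0.        ,   1.        ]]), 'mount': array([[ 8.00016481e-04, -2.70838788e-01,  9.62624387e-01,
        -1.61606045e-01],
       [ 6.55238468e-04, -9.62624347e-01, -2.70839322e-01,
         7.39798270e-02],
       [ 9.99999465e-01,  8.47424450e-04, -5.92651349e-04,
        -1.15299095e-03],
       [ 0.00000000e+00,  0.00000000e+00,  0.00000000e+00,
         1.00000000e+00]])}
```

View pics/scene0.png

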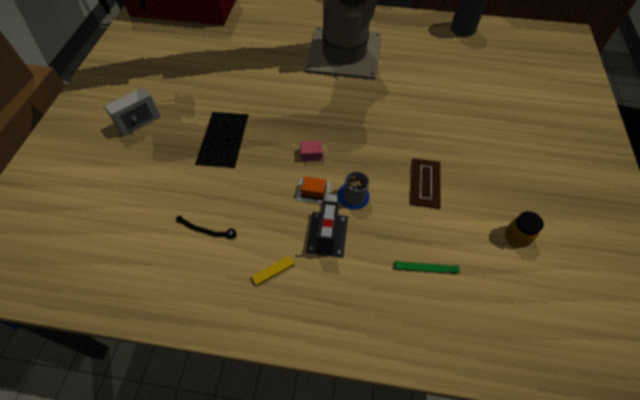

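View pics/top0.png

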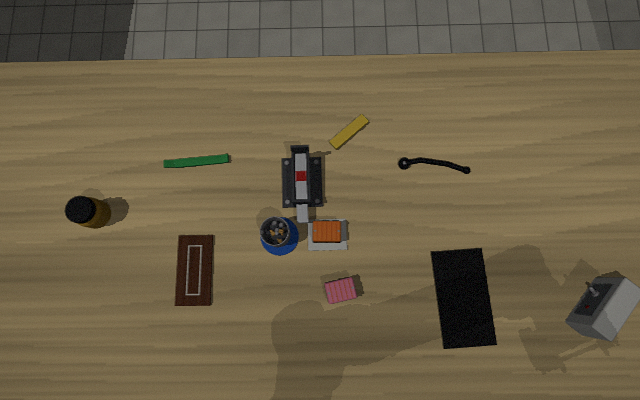

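View pics/wrist0.png

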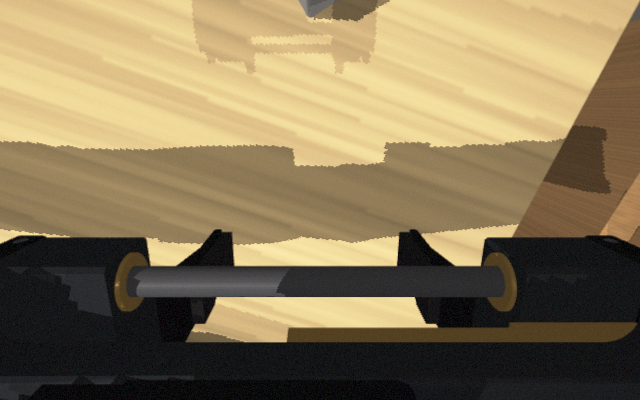

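The top view shows:
- **Chute:** about (301,178), with the bare blank sticking out at (302,214).
- **Cup:** on the blue pad at (278,235).
- **Lens:** there are two candidates. The amber one at (327,232) is on the white pad and the pink one is at (342,290). The amber one on the pad fits the description.
- **Blank:** the yellow bar at (349,131) is the look-alike, so I leave it.
- **Side mat and board:** mat at (464,298), board at (195,270).
- **Levers:** green at (197,160), black at (434,163).

Next I measure and take an enlarged crop.

```bash
cat > m1.py <<'E'
from h import *
im=cv2.imread('pics/top0.png')[...,::-1].copy(); c=cam('top')
hsv=cv2.cvtColor(im,cv2.COLOR_RGB2HSV)
def mask(lo,hi,roi):
    m=cv2.inRange(hsv,np.array(lo),np.array(hi)); k=np.zeros_like(m); x0,y0,x1,y1=roi; k[y0:y1,x0:x1]=m[y0:y1,x0:x1]; return k
def big(m):
    cs,_=cv2.findContours(m,cv2.RETR_EXTERNAL,cv2.CHAIN_APPROX_NONE); return max(cs,key=cv2.contourArea)
def rect(name,m,z):
    k=big(m).reshape(-1,2); P=ray(c,k,z)[:,:2]*1000
    r=cv2.minAreaRect(P.astype(np.float32)); print(name,np.round(r[0],1),np.round(r[1],1),round(r[2],1))
    return P
rect('mat',mask((0,0,0),(180,255,40),(420,235,510,360)),.003)
rect('board',mask((0,40,20),(15,255,110),(165,225,225,315)),.006)
rect('outline',mask((0,0,120),(180,120,255),(182,240,208,300)),.006)
rect('lens top',mask((3,150,120),(16,255,255),(300,210,355,255)),.036+.003)
rect('bluepad',mask((95,120,30),(130,255,255),(250,205,305,265)),.003)
rect('whitepad',mask((0,0,130),(180,60,255),(303,215,355,255)),.003)
rect('green',mask((45,100,40),(85,255,255),(150,140,240,180)),.01)
rect('brake',mask((0,0,0),(180,255,50),(390,145,480,185)),.01)
rect('stripe',mask((0,150,100),(8,255,255),(285,150,318,200)),.056)
rect('stripe2',mask((172,150,100),(180,255,255),(285,150,318,200)),.056)
save(cv2.resize(im[130:320,230:370],None,fx=4,fy=4,interpolation=cv2.INTER_CUBIC)[:600],'c1.png')
save(cv2.resize(im[225:325,165:225],None,fx=5,fy=5,interpolation=cv2.INTER_CUBIC),'c2.png')
E
python3 m1.py
```

```text
mat [ 431.9 -293.5] [199.4 110.2] 3.5
board [496.2 276.9] [ 78.5 148.6] 89.6
outline [547.3 270.6] [13.1  2.2] 89.2
lens top [572.   -7.6] [54.7 40. ] 89.2
bluepad [561.1  88.2] [65.8 81.7] 47.7
whitepad [546.5  -9.2] [84.4 28.1] 84.0
green [736.9 282.9] [ 21.1 147.3] 4.9
brake [ 719.5 -250.5] [157.5  27.9] 84.3
stripe [687.4  44.4] [19.1 19.8] 89.5
stripe2 [677.4  35. ] [0. 0.] 0.0
```

View pics/c1.png

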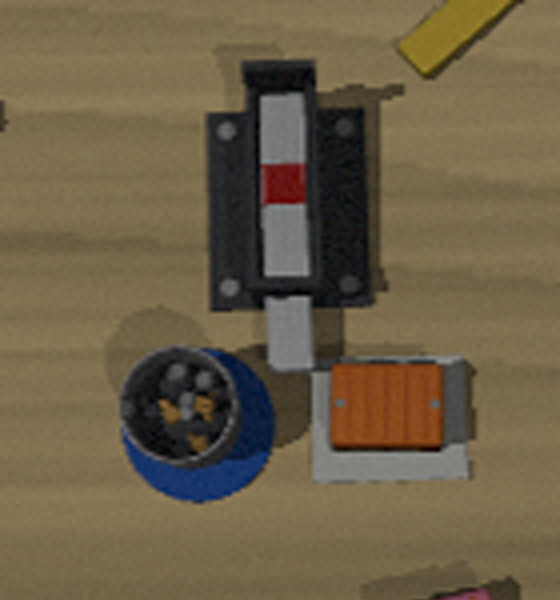

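The crop confirms it: the amber ribbed lens is on the white pad at crop (388,405), and the cup with screws is on the blue pad at (180,405). The bare blank end is between them at (290,330), below the red-striped top blank. Next I get better lines for the chute and pads, and the tool axes.

```bash
cat >> h.py <<'E'
def pose_cmd(st,xyz_mm,zdir_deg):
    """shift (mm) and rotvec, tool axes, to TCP xyz with tool x down and tool z at heading zdir_deg in world"""
    R0=R.from_quat(st['eef_rot']); a=np.deg2rad(zdir_deg)
    z=np.array([np.cos(a),np.sin(a),0]); x=np.array([0,0,-1.]); y=np.cross(z,x)
    Rt=R.from_matrix(np.c_[x,y,z])
    return np.round(R0.inv().apply(np.array(xyz_mm)-np.array(st['ee_pos'])*1000),1), np.round((R0.inv()*Rt).as_rotvec(),4)
def tdir(st):
    M=R.from_quat(st['eef_rot']).as_matrix(); return M
E
python3 - <<'E'
from h import *
st=read_state(); M=tdir(st); print(np.round(M,3)); print('z heading',np.degrees(np.arctan2(M[1,2],M[0,2])))
im=cv2.imread('pics/top0.png')[...,::-1].copy(); c=cam('top')
# guess geometry: chute centre/heading from foot corner pixels (full-res = crop/4+offset)
cr=np.array([[208,115],[362,110],[373,303],[211,310]])/4+[230,130]
P=ray(c,cr,.003)*1000; print(np.round(P,1)); ctr=P.mean(0); d=P[0]+P[1]-P[2]-P[3]; h=np.degrees(np.arctan2(d[1],d[0])); print(ctr,h)
cr=np.array([[312,368],[466,357],[471,476],[313,481]])/4+[230,130]
P=ray(c,cr,.003)*1000; print(np.round(P,1),P.mean(0))
for hd in (-90,0,180,90): print(hd,pose_cmd(st,[530,35,250],hd))
E
```

```text
[[-0.     0.945  0.326]
 [ 0.001  0.326 -0.945]
 [-1.    -0.    -0.001]]
z heading -70.98705111636703
[[741.1  88.4   3. ]
 [742.5   1.1   3. ]
 [631.2  -3.1   3. ]
 [628.7  86.6   3. ]]
[685.89771413  43.22699312   3.        ] 1.5531035804245128
[[595.5  31.    3. ]
 [600.3 -53.6   3. ]
 [535.3 -54.4   3. ]
 [533.8  31.1   3. ]] [566.22582943 -11.47790115   3.        ]
-90 (array([ -27.6,  512.5, -485.2]), array([ 3.318e-01, -1.100e-03,  3.000e-04]))
0 (array([ -27.6,  512.5, -485.2]), array([-1.239e+00, -1.000e-03, -6.000e-04]))
180 (array([ -27.6,  512.5, -485.2]), array([ 1.9026e+00, -7.0000e-04,  1.1000e-03]))
90 (array([ -27.6,  512.5, -485.2]), array([-2.8098e+00, -4.0000e-04, -1.5000e-03]))
```

View pics/c2.png

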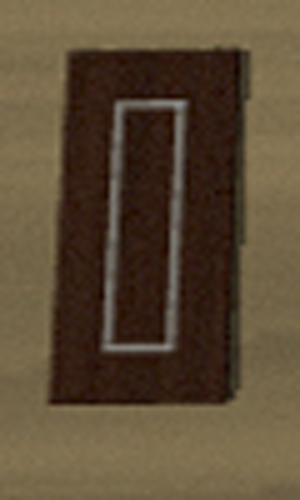

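Board crop: the outline corners are at crop (118,103), (187,103), (175,347) and (105,348). I now move over the pads for a close wrist view.

Run:
```python
from h import *
st=read_state()
print(pose_cmd(st,[570,-10,250],1.6))
```

```text
(array([ -27.6,  535.7, -429.6]), array([-1.2669e+00, -1.0000e-03, -6.0000e-04]))
```

Request:
{"name": "arm_command", "arguments": {"targets": [[0, -2, 30, -24, -0.07, 0, 0], [0, -4, 65, -52, -0.16, 0, 0], [0, -6, 105, -84, -0.26, 0, 0], [0, -8, 145, -116, -0.36, 0, 0], [0, -10, 185, -148, -0.46, 0, 0], [0, -12, 225, -180, -0.56, 0, 0], [0, -14, 265, -212, -0.66, 0, 0], [0, -16, 305, -244, -0.76, 0, 0], [0, -18, 345, -276, -0.86, 0, 0], [0, -20, 380, -305, -0.95, 0, 0]]}}

```text
time: 1.15
ee_pos: [0.4618, -0.1806, 0.2425]
eef_rot: [0.1, 0.7, -0.101, 0.7]
ft_force: [0.2, -0.8, 0.5]
width: 0.0869
```

Run:
```python
from h import *
st=read_state(); print(st['time'],st['ee_pos'],st['joint_positions'])
print(pose_cmd(st,[570,-10,250],1.6))
```

```text
1.15 [ 0.4618449  -0.18064777  0.24249215] [ 0.77334664  0.06687045 -0.51055956  1.74034352  0.03389665  1.34275951
 -0.0291491 ]
(array([ -7.6, 194.2,  55.8]), array([-3.132e-01,  2.000e-04,  4.000e-04]))
```

Request:
{"name": "arm_command", "arguments": {"targets": [[0, -1, 40, 11, -0.07, 0, 0], [0, -3, 80, 23, -0.14, 0, 0], [0, -4, 120, 34, -0.21, 0, 0], [0, -6, 160, 46, -0.27, 0, 0], [0, -7, 185, 53, -0.31, 0, 0], [0, -8, 194, 56, -0.31, 0, 0], [0, -8, 194, 56, -0.31, 0, 0], [0, -8, 194, 56, -0.31, 0, 0], [0, -8, 194, 56, -0.31, 0, 0]]}}

```text
time: 2.05
ee_pos: [0.5698, -0.0143, 0.2503]
eef_rot: [-0.007, 0.707, 0.006, 0.707]
ft_force: [0.9, 0.4, -0.1]
width: 0.0869
```

Run:
```python
from h import *
import pickle
st=read_state(); im=camera('wrist'); pickle.dump((st,im),open('w1.pkl','wb')); save(im,'w1.png')
print(st['time'],st['ee_pos'],st['joint_positions'])
```

```text
2.05 [ 0.56977221 -0.01434512  0.2503071 ] [ 0.50572544  0.26277694 -0.6703994   1.5406278   0.1656146   1.39598501
 -0.15875024]
```

View pics/w1.png

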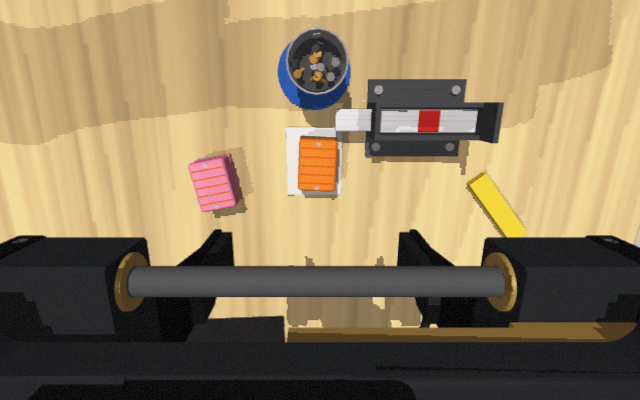

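The wrist picture shows cup rim at (317,62), amber lens at (318,165) on the white pad, blank end at (353,120) and chute foot at (416,118). Next I measure them.

```bash
cat > m2.py <<'E'
from h import *
import pickle,sys
st,im=pickle.load(open(sys.argv[1],'rb')); c=cam('wrist',st)
hsv=cv2.cvtColor(im,cv2.COLOR_RGB2HSV)
def mask(lo,hi,roi):
    m=cv2.inRange(hsv,np.array(lo),np.array(hi)); k=np.zeros_like(m); x0,y0,x1,y1=roi; k[y0:y1,x0:x1]=m[y0:y1,x0:x1]; return k
def rect(name,m,z):
    cs,_=cv2.findContours(m,cv2.RETR_EXTERNAL,cv2.CHAIN_APPROX_NONE); k=max(cs,key=cv2.contourArea).reshape(-1,2)
    P=ray(c,k,z)[:,:2]*1000; r=cv2.minAreaRect(P.astype(np.float32)); print(name,np.round(r[0],1),np.round(r[1],1),round(r[2],1)); return P
rect('lens',mask((5,180,150),(16,255,255),(280,110,350,210)),.039)
rect('whitepad',mask((0,0,180),(180,40,255),(270,115,345,200)),.003)
rect('chute foot',mask((0,0,0),(180,90,90),(362,75,468,160)),.003)
P=rect('bluepad',mask((100,120,40),(130,255,255),(260,20,370,120)),.003)
rect('stripe',mask((0,180,100),(5,255,255),(410,100,450,140)),.056)
rect('blank',mask((0,0,200),(180,40,255),(336,108,372,135)),.032)
# cup rim: fit circle via dark+gray contour
g=cv2.GaussianBlur(cv2.cvtColor(im,cv2.COLOR_RGB2GRAY),(0,0),1)
save(cv2.resize(im[15:215,270:480],None,fx=3.5,fy=3,interpolation=cv2.INTER_CUBIC),'c3.png')
E
python3 m2.py w1.pkl
```

```text
lens [571.3  -6.2] [60.2 42. ] 88.5
whitepad [568.5  -1.8] [70.2 97.6] 1.0
chute foot [690.7  45. ] [123.3  87.2] 1.1
bluepad [562.2  84.5] [61.3 82.4] 73.1
stripe [686.1  44.8] [20.5 20.3] 1.1
blank [609.8  44.3] [37.4 21.6] 1.1
```

View pics/c3.png

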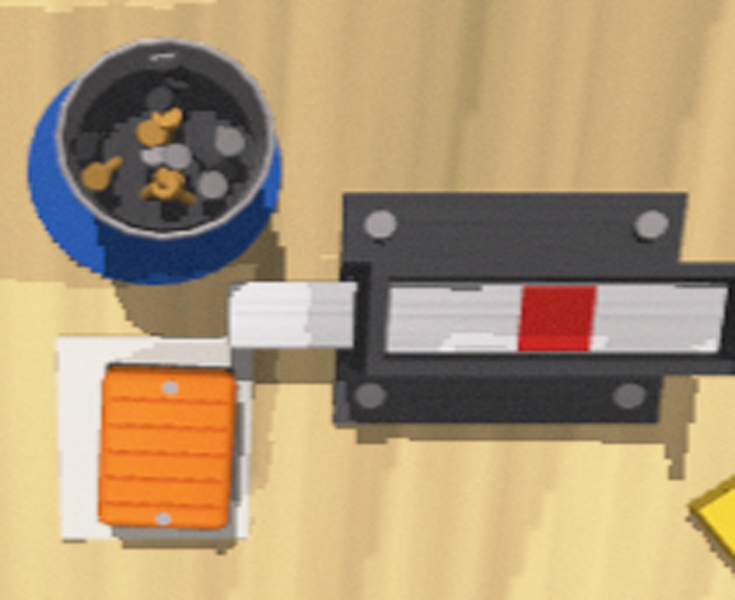

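```bash
cat >> m2.py <<'E'
f=lambda a:np.array(a)/[3.5,3]+[270,15]
print('cup rim ctr',ray(c,f([[165,138]]),.073)*1000)
print('rim pts',np.round(ray(c,f([[60,138],[273,138],[165,40],[165,237]]),.073)[:,:2]*1000,1))
W=ray(c,f([[57,338],[63,540],[247,538]]),.003)[:,:2]*1000; print('white',np.round(W,1),'ctr',(W[0]+W[2])/2, np.linalg.norm(W[0]-W[1]),np.linalg.norm(W[1]-W[2]))
from scipy.optimize import least_squares
B=f([[28,170],[35,125],[40,215],[65,250],[100,275],[150,285],[200,277],[240,258],[270,220],[280,185]])
Q=ray(c,B,.003)[:,:2]*1000
r=least_squares(lambda p:np.linalg.norm(Q-p,axis=1)-42,[565,94]); print('blue',r.x,np.round(r.fun,1))
C=ray(c,f([[343,195],[687,195],[660,423],[335,423]]),.003)[:,:2]*1000; print('foot',np.round(C,1),C.mean(0))
b=ray(c,f([[230,283],[230,350]]),.032)[:,:2]*1000; print('blank front',b)
E
python3 m2.py w1.pkl
```

```text
lens [571.3  -6.2] [60.2 42. ] 88.5
whitepad [568.5  -1.8] [70.2 97.6] 1.0
chute foot [690.7  45. ] [123.3  87.2] 1.1
bluepad [562.2  84.5] [61.3 82.4] 73.1
stripe [686.1  44.8] [20.5 20.3] 1.1
blank [609.8  44.3] [37.4 21.6] 1.1
cup rim ctr [[568.93580004  99.03210419  73.        ]]
rim pts [[540.5  98.5]
 [598.1  99.6]
 [568.4 127.2]
 [569.5  69.2]]
white [[533.5  31.5]
 [535.3 -52.6]
 [602.1 -50.4]] ctr [567.81536248  -9.47541453] 84.03706282302787 66.82000514248357
blue [566.14729158  94.61984804] [-0.1  0.6 -0.6 -0.3  0.5 -0.  -0.3  0.6  0.1 -0.5]
foot [[628.5  87.5]
 [742.3  89.6]
 [745.3   1.2]
 [631.1  -0.9]] [686.80435638  44.34484645]
blank front [[590.51070842  54.40596333]
 [591.3697165   30.18968035]]
```

Run:
```python
from h import *
st=read_state()
print(pose_cmd(st,[571.3,-6.7,8],1.3))
```

```text
(array([242.4,   7.7,   1.6]), array([-0.0043, -0.0001,  0.001 ]))
```

Request:
{"name": "arm_command", "arguments": {"targets": [[60, 20, 4, 1, 0, 0, 0], [60, 55, 8, 1.6, -0.004, 0, 0], [60, 90, 8, 1.6, -0.004, 0, 0], [60, 125, 8, 1.6, -0.004, 0, 0], [60, 155, 8, 1.6, -0.004, 0, 0], [60, 180, 8, 1.6, -0.004, 0, 0], [60, 200, 8, 1.6, -0.004, 0, 0], [60, 200, 8, 1.6, -0.004, 0, 0]]}}

```text
time: 2.9
ee_pos: [0.5696, -0.0057, 0.0479]
eef_rot: [-0.008, 0.709, 0.008, 0.705]
ft_force: [-0.2, 0.2, -0.0]
width: 0.0664
```

Run:
```python
from h import *
st=read_state(); im=camera('wrist'); save(im,'w2.png')
print(st['time'],st['ee_pos'],st['width'],pose_cmd(st,[571.3,-6.7,8],1.3))
```

```text
2.9 [ 0.56955429 -0.00573004  0.04787109] 0.06636689905174732 (array([39.9, -1. ,  1.9]), array([ 0.0008, -0.0045,  0.0002]))
```

View pics/w2.png

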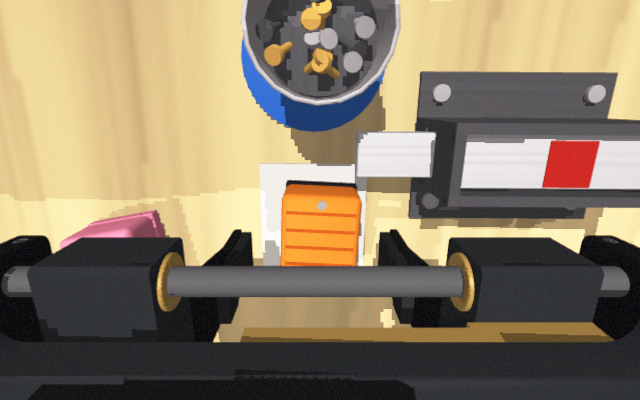

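The lens at (321,225) is centred between the fingers. I lower the last 40 mm and close.

Request:
{"name": "arm_command", "arguments": {"newtons": 20, "targets": [[60, 20, -1, 1.5, 0, 0, 0], [60, 36, -1, 1.9, 0, 0, 0], [60, 40, -1, 1.9, 0, 0, 0], [60, 40, -1, 1.9, 0, 0, 0], [160, 40, -1, 1.9, 0, 0, 0], [160, 40, -1, 1.9, 0, 0, 0], [160, 40, -1, 1.9, 0, 0, 0], [160, 40, -1, 1.9, 0, 0, 0], [160, 40, -1, 1.9, 0, 0, 0], [160, 40, -1, 1.9, 0, 0, 0]]}}

```text
time: 3.95
ee_pos: [0.5738, -0.0054, 0.0108]
eef_rot: [-0.009, 0.707, 0.009, 0.707]
ft_force: [-1.7, -0.1, 6.3]
width: 0.0443
```

Run:
```python
from h import *
st=read_state()
print(st['time'],st['ee_pos'],st['width'],st['ft_force'],pose_cmd(st,[571.3,-6.7,8],1.3))
```

```text
3.95 [ 0.57375998 -0.00541472  0.01076737] 0.04434451698263761 [-1.73976976 -0.09346558  6.27856455] (array([ 2.8, -1.2, -2.5]), array([0.0024, 0.0004, 0.0003]))
```

Gripped at 44.3 mm. I lift it and go to the near half of the mat.

Run:
```python
from h import *
st=read_state()
print(pose_cmd(st,[377,-297,105],3.5))
```

```text
(array([ -94.2, -286.6, -204. ]), array([-0.036 ,  0.0004,  0.0003]))
```

Request:
{"name": "arm_command", "arguments": {"targets": [[160, -8, 0, 0, 0, 0, 0], [160, -25, 0, 0, 0, 0, 0], [160, -50, 0, 0, 0, 0, 0], [160, -75, 0, 0, 0, 0, 0], [160, -92, 0, 0, 0, 0, 0], [160, -95, 0, 0, 0, 0, 0], [160, -95, 0, 0, 0, 0, 0], [160, -95, 0, 0, 0, 0, 0]]}}

```text
time: 4.75
ee_pos: [0.5731, -0.0055, 0.1046]
eef_rot: [-0.009, 0.707, 0.009, 0.707]
ft_force: [0.5, 0.4, -0.6]
width: 0.044
```

Run:
```python
from h import *
st=read_state()
print(st['ee_pos'],st['width'],st['ft_force'],pose_cmd(st,[377,-297,105],3.5))
```

```text
[ 0.5730666  -0.00552691  0.10464945] 0.04403770328751435 [ 0.47851196  0.37428284 -0.59220963] (array([-1.000e-01, -2.865e+02, -2.033e+02]), array([-0.0361, -0.0011,  0.0001]))
```

Request:
{"name": "arm_command", "arguments": {"targets": [[160, 0, -20, -14, 0, 0, 0], [160, 0, -56, -40, 0, 0, 0], [160, 0, -98, -69, -0.01, 0, 0], [160, 0, -140, -99, -0.02, 0, 0], [160, 0, -182, -129, -0.03, 0, 0], [160, 0, -224, -159, -0.036, 0, 0], [160, 0, -260, -184, -0.036, 0, 0], [160, 0, -280, -199, -0.036, 0, 0], [160, 0, -286, -203, -0.036, 0, 0], [160, 0, -286, -203, -0.036, 0, 0]]}}

```text
time: 5.75
ee_pos: [0.377, -0.2966, 0.1046]
eef_rot: [-0.021, 0.707, 0.021, 0.706]
ft_force: [0.8, 0.6, -0.8]
width: 0.0441
```

Run:
```python
from h import *
st=read_state(); im=camera('wrist'); save(im,'w3.png')
print(st['ee_pos'],st['width'],st['ft_force'],pose_cmd(st,[377,-297,12],3.5))
```

```text
[ 0.37703589 -0.29663206  0.1046419 ] 0.044090676754897834 [ 0.8330521   0.56441738 -0.84700582] (array([92.6, -0.5,  0. ]), array([-0.002 , -0.0009, -0.001 ]))
```

View pics/w3.png

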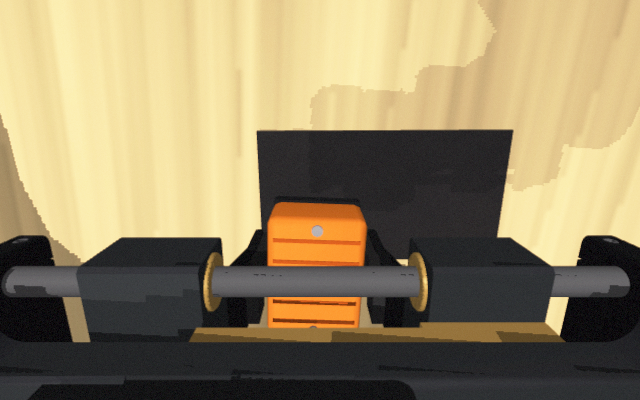

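The lens is held straight at (317,265). The mat's far edge runs from (258,130) to (512,130). I check that against the top-view mat position.

Run:
```python
from h import *
st=read_state(); c=cam('wrist',st); print(ray(c,[[258,130],[512,130]],.003)*1000)
```

```text
[[ 329.83213379 -243.24985656    3.        ]
 [ 526.68359173 -231.02360305    3.        ]]
```

Request:
{"name": "arm_command", "arguments": {"targets": [[160, 15, 0, 0, 0, 0, 0], [160, 45, 0, 0, 0, 0, 0], [160, 70, 0, 0, 0, 0, 0], [160, 86, 0, 0, 0, 0, 0], [160, 91, 0, 0, 0, 0, 0], [160, 94, 0, 0, 0, 0, 0], [160, 94, 0, 0, 0, 0, 0], [70, 94, 0, 0, 0, 0, 0], [70, 94, 0, 0, 0, 0, 0], [70, 94, 0, 0, 0, 0, 0]]}}

```text
time: 6.8
ee_pos: [0.3781, -0.2967, 0.0119]
eef_rot: [-0.022, 0.707, 0.021, 0.707]
ft_force: [0.2, 0.5, -0.1]
width: 0.0594
```

Request:
{"name": "arm_command", "arguments": {"targets": [[60, -20, 0, 0, 0, 0, 0], [60, -50, 0, 0, 0, 0, 0], [60, -90, 0, 0, 0, 0, 0], [40, -125, 0, 0, 0, 0, 0], [20, -135, 0, 0, 0, 0, 0], [0, -135, 0, 0, 0, 0, 0], [0, -135, 0, 0, 0, 0, 0], [0, -135, 0, 0, 0, 0, 0]]}}

```text
time: 7.6
ee_pos: [0.3771, -0.2959, 0.1449]
eef_rot: [-0.021, 0.707, 0.022, 0.706]
ft_force: [-0.4, 0.7, 1.3]
width: 0.0861
```

Run:
```python
from h import *
st=read_state(); im=camera('wrist'); save(im,'w4.png')
print(st['time'],st['ee_pos'],st['width'],st['ft_force'],pose_cmd(st,[569,98.8,148],1.3))
```

```text
7.6 [ 0.37706575 -0.29590388  0.14487055] 0.08610207188075826 [-0.43595945  0.68195234  1.32602155] (array([ -2.8, 382.3, 215.6]), array([ 0.0383, -0.0017, -0.0016]))
```

View pics/w4.png

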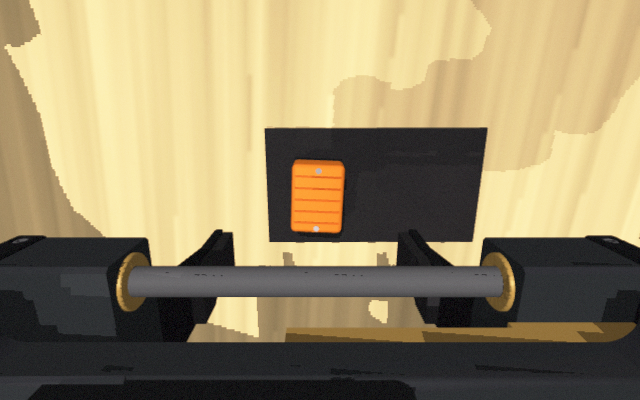

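The lens stands upright on the mat at (318,196). Next is the cup.

Request:
{"name": "arm_command", "arguments": {"targets": [[0, 0, 30, 17, 0, 0, 0], [0, 0, 70, 39, 0.01, 0, 0], [0, 0, 113, 64, 0.01, 0, 0], [0, 0, 156, 88, 0.02, 0, 0], [0, 0, 199, 112, 0.02, 0, 0], [0, 0, 242, 136, 0.03, 0, 0], [0, 0, 285, 160, 0.03, 0, 0], [0, 0, 325, 183, 0.038, 0, 0], [0, 0, 360, 203, 0.038, 0, 0], [0, 0, 382, 215, 0.038, 0, 0]]}}

```text
time: 8.65
ee_pos: [0.5692, 0.1016, 0.1451]
eef_rot: [-0.009, 0.708, 0.01, 0.706]
ft_force: [0.0, 0.7, -0.7]
width: 0.0871
```

Request:
{"name": "arm_command", "arguments": {"targets": [[0, 0, 0, 0, 0, 0, 0], [0, 0, 0, 0, 0, 0, 0], [0, 0, 0, 0, 0, 0, 0]]}}

```text
time: 8.95
ee_pos: [0.5687, 0.0965, 0.1457]
eef_rot: [-0.008, 0.707, 0.007, 0.707]
ft_force: [0.3, 0.5, 0.7]
width: 0.0873
```

Run:
```python
from h import *
st=read_state(); im=camera('wrist'); save(im,'w5.png')
print(st['time'],st['ee_pos'],st['width'],st['ft_force'],pose_cmd(st,[569,98.8,26],1.3))
c=cam('wrist',st); print(proj(c,np.array([[.5,.0988,.073],[.6,.0988,.073],[.569,.1288,.073]])))
```

```text
8.95 [0.56873028 0.09648592 0.14568088] 0.08725883766355523 [0.30965767 0.47723739 0.65321068] (array([119.7,   2.4,   0.5]), array([-0.0012, -0.0011,  0.0008]))
[[222.40536993 203.91810474]
 [358.50827119 206.86758974]
 [317.34641619 165.64751309]]
```

View pics/w5.png

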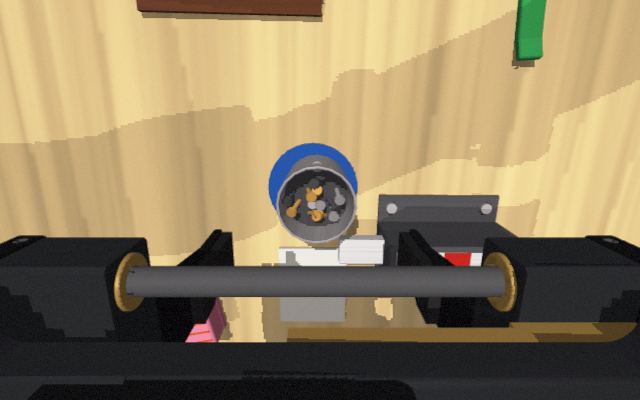

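The rim spans columns 278–356 and rows 166–242, so its centre is (317,204), which agrees with (569,99) mm. I descend and grip.

Request:
{"name": "arm_command", "arguments": {"newtons": 25, "targets": [[0, 15, 2, 0.5, 0, 0, 0], [0, 40, 2.4, 0.5, 0, 0, 0], [0, 70, 2.4, 0.5, 0, 0, 0], [0, 95, 2.4, 0.5, 0, 0, 0], [0, 112, 2.4, 0.5, 0, 0, 0], [0, 119, 2.4, 0.5, 0, 0, 0], [0, 119, 2.4, 0.5, 0, 0, 0], [0, 119, 2.4, 0.5, 0, 0, 0]]}}

```text
time: 9.8
ee_pos: [0.5702, 0.1005, 0.0283]
eef_rot: [-0.008, 0.707, 0.008, 0.708]
ft_force: [0.6, 0.0, -0.3]
width: 0.0871
```

Request:
{"name": "arm_command", "arguments": {"targets": [[60, 0, 0, 0, 0, 0, 0], [90, 0, 0, 0, 0, 0, 0], [130, 0, 0, 0, 0, 0, 0], [130, 0, 0, 0, 0, 0, 0], [130, 0, 0, 0, 0, 0, 0], [130, 0, 0, 0, 0, 0, 0]]}}

```text
time: 10.4
ee_pos: [0.5695, 0.1004, 0.0275]
eef_rot: [-0.008, 0.707, 0.008, 0.707]
ft_force: [-1.7, 0.5, 4.0]
width: 0.0595
```

Run:
```python
from h import *
st=read_state(); im=camera('wrist'); save(im,'w6.png')
print(st['time'],st['ee_pos'],st['width'],st['ft_force'],pose_cmd(st,[569,98.8,26],1.3))
```

```text
10.4 [0.56947591 0.10043576 0.02752532] 0.05952376512156329 [-1.68719863  0.48169173  3.96952323] (array([ 1.5, -1.6, -0.5]), array([ 0.0004, -0.0001,  0.0002]))
```

View pics/w6.png

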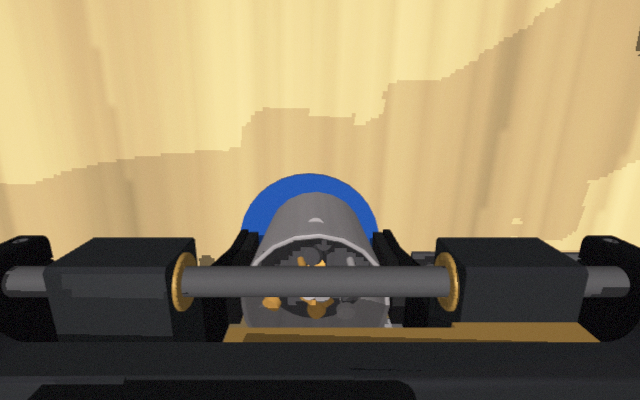

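Gripped at 59.5 mm, upright. I lift.

Request:
{"name": "arm_command", "arguments": {"newtons": 30, "targets": [[135, 0, 0, 0, 0, 0, 0], [135, -5, 0, 0, 0, 0, 0], [135, -18, 0, 0, 0, 0, 0], [135, -36, 0, 0, 0, 0, 0], [135, -56, 0, 0, 0, 0, 0], [135, -76, 0, 0, 0, 0, 0], [135, -90, 0, 0, 0, 0, 0], [135, -95, 0, 0, 0, 0, 0], [135, -95, 0, 0, 0, 0, 0], [135, -95, 0, 0, 0, 0, 0]]}}

```text
time: 11.45
ee_pos: [0.5691, 0.1002, 0.1216]
eef_rot: [-0.008, 0.707, 0.008, 0.707]
ft_force: [0.3, -0.4, -4.4]
width: 0.0591
```

Run:
```python
from h import *
st=read_state(); im=camera('wrist'); save(im,'w7.png')
print(st['time'],st['ee_pos'],st['width'],st['ft_force'],pose_cmd(st,[487,-289,122],3.5))
```

```text
11.45 [0.56912481 0.10019218 0.12156114] 0.059088172137461245 [ 0.28426989 -0.39976218 -4.3789141 ] (array([-2.000e-01, -3.872e+02, -9.100e+01]), array([-0.0382, -0.0011,  0.0003]))
```

Request:
{"name": "arm_command", "arguments": {"targets": [[135, 0, -3, -1, 0, 0, 0], [135, 0, -11, -3, 0, 0, 0], [135, 0, -24, -6, 0, 0, 0], [135, 0, -42, -10, 0, 0, 0], [135, 0, -64, -15, 0, 0, 0], [135, 0, -90, -21, 0, 0, 0], [135, 0, -118, -28, 0, 0, 0], [135, 0, -148, -35, 0, 0, 0], [135, 0, -178, -42, 0, 0, 0], [135, 0, -208, -49, 0, 0, 0]]}}

```text
time: 12.5
ee_pos: [0.5243, -0.1112, 0.1224]
eef_rot: [-0.008, 0.707, 0.008, 0.707]
ft_force: [0.9, -0.2, -2.7]
width: 0.0588
```

Request:
{"name": "arm_command", "arguments": {"targets": [[135, 0, -30, -7, -0.004, 0, 0], [135, 0, -59, -14, -0.008, 0, 0], [135, 0, -86, -20, -0.014, 0, 0], [135, 0, -111, -26, -0.02, 0, 0], [135, 0, -133, -31, -0.026, 0, 0], [135, 0, -152, -36, -0.032, 0, 0], [135, 0, -167, -39, -0.038, 0, 0], [135, 0, -176, -41, -0.038, 0, 0], [135, 0, -179, -42, -0.038, 0, 0], [135, 0, -179, -42, -0.038, 0, 0]]}}

```text
time: 13.5
ee_pos: [0.4872, -0.2887, 0.1223]
eef_rot: [-0.021, 0.707, 0.021, 0.707]
ft_force: [0.5, -0.1, -2.3]
width: 0.0594
```

Request:
{"name": "arm_command", "arguments": {"targets": [[135, 0, 0, 0, 0, 0, 0], [135, 0, 0, 0, 0, 0, 0]]}}

```text
time: 13.7
ee_pos: [0.4878, -0.2877, 0.1224]
eef_rot: [-0.022, 0.707, 0.022, 0.707]
ft_force: [0.0, 0.8, -2.9]
width: 0.0591
```

Run:
```python
from h import *
st=read_state(); im=camera('wrist'); save(im,'w7.png')
print(st['time'],st['ee_pos'],st['width'],st['ft_force'],pose_cmd(st,[487,-289,29],3.5))
```

```text
13.7 [ 0.48781239 -0.28766527  0.12244816] 0.05910531757429163 [ 0.01466612  0.83828688 -2.8810161 ] (array([93.4, -1.3, -0.9]), array([ 0.0012,  0.0002, -0.0001]))
```

View pics/w7.png

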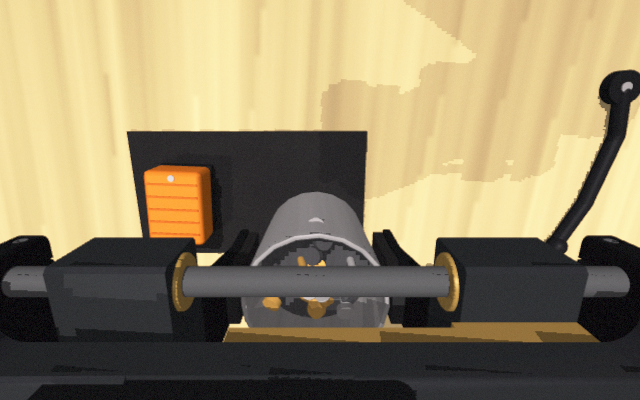

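The cup is held upright over the free half of the mat, and the lens at (178,205) is clear. I lower it.

Request:
{"name": "arm_command", "arguments": {"targets": [[135, 5, 0, 0, 0, 0, 0], [135, 18, 0, 0, 0, 0, 0], [135, 36, 0, 0, 0, 0, 0], [135, 56, 0, 0, 0, 0, 0], [135, 73, 0, 0, 0, 0, 0], [135, 85, 0, 0, 0, 0, 0], [135, 91, 0, 0, 0, 0, 0], [135, 94, 0, 0, 0, 0, 0], [135, 95, 0, 0, 0, 0, 0], [135, 95, 0, 0, 0, 0, 0]]}}

```text
time: 14.75
ee_pos: [0.4878, -0.2888, 0.0279]
eef_rot: [-0.022, 0.707, 0.021, 0.707]
ft_force: [-0.2, 0.2, -2.3]
width: 0.0591
```

Request:
{"name": "arm_command", "arguments": {"targets": [[110, 0, 0, 0, 0, 0, 0], [80, 0, 0, 0, 0, 0, 0], [40, 0, 0, 0, 0, 0, 0], [0, 0, 0, 0, 0, 0, 0], [0, 0, 0, 0, 0, 0, 0], [0, -10, 0, 0, 0, 0, 0], [0, -35, 0, 0, 0, 0, 0], [0, -70, 0, 0, 0, 0, 0], [0, -110, 0, 0, 0, 0, 0], [0, -140, 0, 0, 0, 0, 0]]}}

```text
time: 15.75
ee_pos: [0.4881, -0.2886, 0.1708]
eef_rot: [-0.022, 0.706, 0.021, 0.708]
ft_force: [0.2, -0.5, 0.2]
width: 0.0869
```

Run:
```python
from h import *
st=read_state(); im=camera('wrist'); save(im,'w8.png')
print(st['time'],st['ee_pos'],st['width'],st['ft_force'],pose_cmd(st,[540,40,170],91.3),pose_cmd(st,[540,40,170],-88.7),st['joint_positions'])
```

```text
15.75 [ 0.48812909 -0.288563    0.17078079] 0.086889581857822 [ 0.19675061 -0.53446055  0.19860681] (array([  0.4, 324.8,  71.9]), array([-1.5321e+00,  5.0000e-04,  2.8000e-03])) (array([  0.4, 324.8,  71.9]), array([ 1.6095e+00,  2.9000e-03, -5.0000e-04])) [ 0.97862676  0.29978223 -0.62309496  1.66291976  0.18402777  1.23546557
  0.3776839 ]
```

View pics/w8.png

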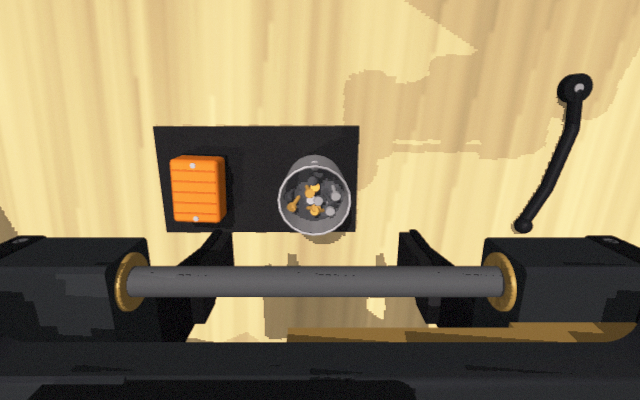

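Lens at (198,190) and cup at (315,200) both stand upright on the mat. Now I turn the jaws across the blank, with the wrist camera on the robot side, and go to a viewpoint.

Request:
{"name": "arm_command", "arguments": {"targets": [[60, 0, 25, 5, -0.1, 0, 0], [60, 0, 55, 12, -0.24, 0, 0], [60, 0, 90, 20, -0.38, 0, 0], [60, 0, 125, 28, -0.52, 0, 0], [60, 0, 160, 36, -0.66, 0, 0], [60, 0, 195, 44, -0.8, 0, 0], [60, 0, 230, 52, -0.94, 0, 0], [60, 0, 265, 60, -1.08, 0, 0], [60, 0, 300, 68, -1.22, 0, 0], [60, 0, 325, 72, -1.36, 0, 0]]}}

```text
time: 16.8
ee_pos: [0.5397, 0.0429, 0.1682]
eef_rot: [-0.463, 0.534, 0.463, 0.535]
ft_force: [0.2, 0.3, 0.0]
width: 0.0665
```

Request:
{"name": "arm_command", "arguments": {"targets": [[100, 0, 0, 0, -0.1, 0, 0], [100, 0, 0, 0, -0.172, 0, 0], [100, 0, 0, 0, -0.172, 0, 0], [100, 0, 0, 0, -0.172, 0, 0], [100, 0, 0, 0, -0.172, 0, 0]]}}

```text
time: 17.3
ee_pos: [0.5396, 0.04, 0.1676]
eef_rot: [0.505, -0.495, -0.505, -0.495]
ft_force: [0.6, -0.5, -0.1]
width: 0.0529
```

Run:
```python
from h import *
st=read_state(); im=camera('wrist'); save(im,'w9.png'); import pickle; pickle.dump((st,im),open('w9.pkl','wb'))
print(st['time'],st['ee_pos'],st['width'],pose_cmd(st,[610,42.7,70],91.3),st['joint_positions'])
```

```text
17.3 [0.53957935 0.03998573 0.16756139] 0.0529265098987044 (array([ 97.6, -70.4,   1.3]), array([-0.0026, -0.0003,  0.0003])) [ 0.70039002  0.34716184 -1.01831911  1.71722996  0.31036924  1.25141198
  1.2004639 ]
```

View pics/w9.png

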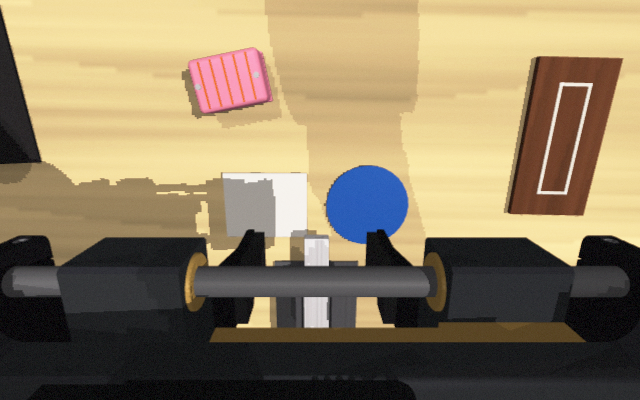

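Both pads are now free. The blank's front edge is at row 238, columns 304–328. The outline's corners are near (562,83), (592,84), (567,193) and (539,192). I measure these along with the bare pads.

```bash
cat > m3.py <<'E'
from h import *
import pickle
st,im=pickle.load(open('w9.pkl','rb')); c=cam('wrist',st)
hsv=cv2.cvtColor(im,cv2.COLOR_RGB2HSV)
def mask(lo,hi,roi):
    m=cv2.inRange(hsv,np.array(lo),np.array(hi)); k=np.zeros_like(m); x0,y0,x1,y1=roi; k[y0:y1,x0:x1]=m[y0:y1,x0:x1]; return k
def rect(name,m,z,ext=True):
    cs,_=cv2.findContours(m,cv2.RETR_EXTERNAL,cv2.CHAIN_APPROX_NONE); k=max(cs,key=cv2.contourArea).reshape(-1,2)
    P=ray(c,k,z)[:,:2]*1000; r=cv2.minAreaRect(P.astype(np.float32)); print(name,np.round(r[0],1),np.round(r[1],1),round(r[2],1)); return P
rect('outline w9',mask((0,0,170),(180,90,255),(530,75,602,200)),.006)
rect('board w9',mask((0,80,30),(14,255,160),(500,50,630,222)),.006)
Q=rect('blue',mask((100,120,40),(130,255,255),(300,150,430,245)),.003)
from scipy.optimize import least_squares
Q=Q[Q[:,0]<590]; r=least_squares(lambda p:np.linalg.norm(Q-p,axis=1)-42,[565,94]); print('blue fit',r.x,np.abs(r.fun).max())
save(cv2.resize(im[160:340,210:430],None,fx=3.5,fy=3.3,interpolation=cv2.INTER_CUBIC),'c4.png')
save(cv2.resize(im[40:230,490:640],None,fx=3,fy=3,interpolation=cv2.INTER_CUBIC),'c5.png')
print('blank front',ray(c,[[304.5,238],[328,238]],.032)*1000)
print('white far corners',ray(c,[[221.5,172.5],[307,173]],.003)*1000)
E
python3 m3.py
python3 - <<'E'
import sys; sys.path.insert(0,'.')
from h import *
im=cv2.imread('pics/top0.png'); c=cam('top')
cr=np.array([[118,103],[187,103],[175,347],[105,348]])/5+[165,225]
P=ray(c,cr,.006)*1000; print('outline top',np.round(P,1),P.mean(0)); d=P[0]+P[1]-P[2]-P[3]; print(np.degrees(np.arctan2(d[1],d[0])))
E
```

```text
outline w9 [494.8 278.7] [106.4  30.8] 0.0
board w9 [494.8 276.6] [ 77.9 149.5] 89.9
blue [564.1  94.1] [81.1 82.5] 19.6
blue fit [565.86045315  94.45939651] 2.07381062362618
blank front [[589.82313083  32.09605788  32.        ]
 [589.36005466  54.61520774  32.        ]]
white far corners [[533.56338172 -52.0562184    3.        ]
 [532.31413595  33.00907141   3.        ]]
outline top [[547.4 291.1   6. ]
 [546.9 261.    6. ]
 [443.7 261.9   6. ]
 [443.7 291.7   6. ]] [495.43158687 276.41758957   6.        ]
-0.4218924771567514
```

View pics/c4.png

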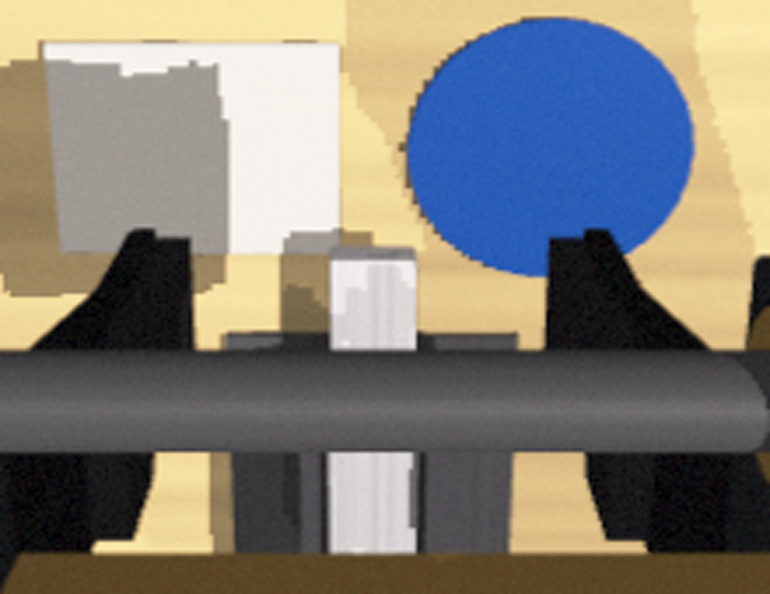

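View pics/c5.png

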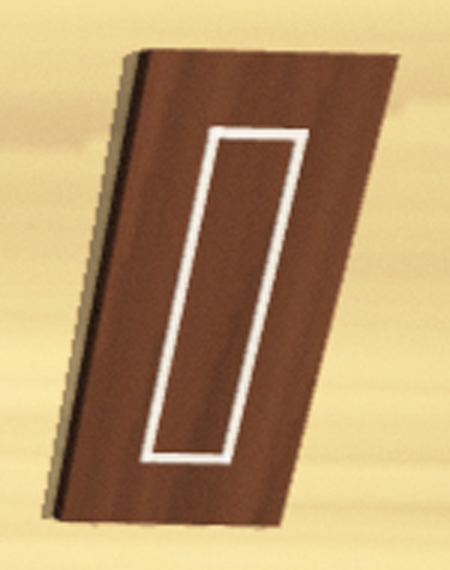

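Request:
{"name": "arm_command", "arguments": {"targets": [[105, 20, -20, 1, 0, 0, 0], [105, 45, -45, 1.3, 0, 0, 0], [105, 70, -65, 1.3, -0.003, 0, 0], [105, 90, -70.4, 1.3, -0.003, 0, 0], [105, 97, -70.4, 1.3, -0.003, 0, 0], [105, 97, -70.4, 1.3, -0.003, 0, 0], [105, 97, -70.4, 1.3, -0.003, 0, 0]]}}

```text
time: 18.05
ee_pos: [0.61, 0.0432, 0.0715]
eef_rot: [0.507, -0.493, -0.506, -0.494]
ft_force: [-0.2, 0.1, 0.1]
width: 0.0514
```

Run:
```python
from h import *
st=read_state(); im=camera('wrist'); save(im,'w10.png')
print(st['time'],st['ee_pos'],st['width'],pose_cmd(st,[610,42.8,22],91.3))
c=cam('wrist',st); print(proj(c,np.array([[.5905,.0307,.032],[.5905,.0547,.032]])))
```

```text
18.05 [0.60999817 0.04318283 0.07150326] 0.0514364467847157 (array([49.5,  0.1, -0.4]), array([ 0.0024, -0.0002,  0.0011]))
[[293.9679548  193.89872443]
 [332.3691774  194.84706128]]
```

View pics/w10.png

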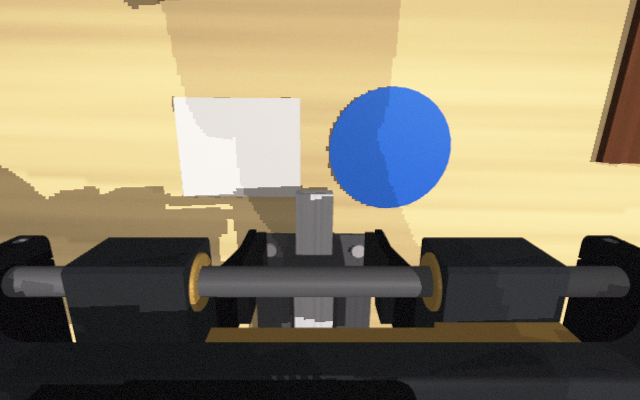

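The blank's front edge is at row about 193, columns 296–333, as predicted. I descend to 22 mm and grip with 45 N.

Request:
{"name": "arm_command", "arguments": {"newtons": 45, "targets": [[105, 15, 0, 0, 0, 0, 0], [105, 35, 0, 0, 0, 0, 0], [105, 46, 0, 0, 0, 0, 0], [105, 49.5, 0, 0, 0, 0, 0], [105, 49.5, 0, 0, 0, 0, 0], [150, 49.5, 0, 0, 0, 0, 0], [220, 49.5, 0, 0, 0, 0, 0], [220, 49.5, 0, 0, 0, 0, 0], [220, 49.5, 0, 0, 0, 0, 0], [220, 49.5, 0, 0, 0, 0, 0]]}}

```text
time: 19.1
ee_pos: [0.61, 0.043, 0.0211]
eef_rot: [0.506, -0.494, -0.506, -0.494]
ft_force: [-0.8, 0.2, 1.2]
width: 0.0236
```

Run:
```python
from h import *
st=read_state(); im=camera('wrist'); save(im,'w11.png')
print(st['time'],st['ee_pos'],st['width'],st['ft_force'],pose_cmd(st,[530,41,22],91.3))
```

```text
19.1 [0.61003221 0.04301177 0.02113345] 0.023605234585670935 [-0.82701869  0.1541774   1.2064005 ] (array([-0.9, 80.1,  0. ]), array([ 0.0025, -0.0002,  0.0004]))
```

View pics/w11.png

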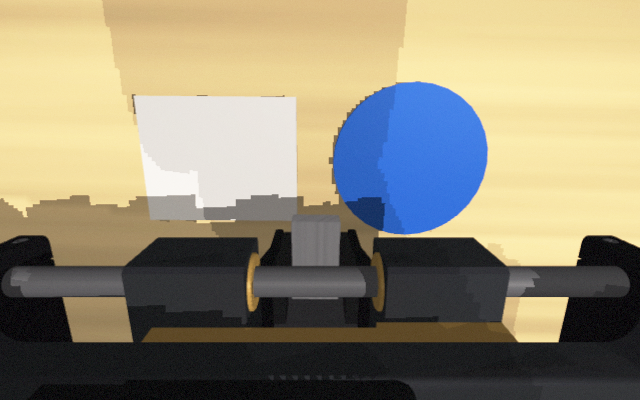

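Request:
{"name": "arm_command", "arguments": {"targets": [[220, 0, 2, 0, 0, 0, 0], [220, 0, 6, 0, 0, 0, 0], [220, 0, 11, 0, 0, 0, 0], [220, 0, 17, 0, 0, 0, 0], [220, 0, 23, 0, 0, 0, 0], [220, 0, 29, 0, 0, 0, 0], [220, 0, 34, 0, 0, 0, 0], [220, 0, 37, 0, 0, 0, 0], [220, 0, 37, 0, 0, 0, 0]]}}

```text
time: 20.05
ee_pos: [0.572, 0.042, 0.0207]
eef_rot: [-0.506, 0.494, 0.506, 0.493]
ft_force: [-2.2, 0.4, 2.1]
width: 0.0236
```

Run:
```python
from h import *
st=read_state(); im=camera('wrist'); save(im,'w12.png')
print(st['time'],st['ee_pos'],st['width'],st['ft_force'],pose_cmd(st,[525,41,22],91.3))
c=cam('wrist',st); print(ray(c,[[304.5,215],[328,215]],.032)*1000-1000*st['ee_pos'])
```

```text
20.05 [0.57196904 0.04202344 0.02070201] 0.02356277235460007 [-2.20319196  0.44599706  2.06846798] (array([-1.2, 47. ,  0.2]), array([ 0.0027, -0.0005, -0.0013]))
[[-23.12028491  -4.43241084  11.29798798]
 [-23.41001794   6.73438746  11.29798798]]
```

View pics/w12.png

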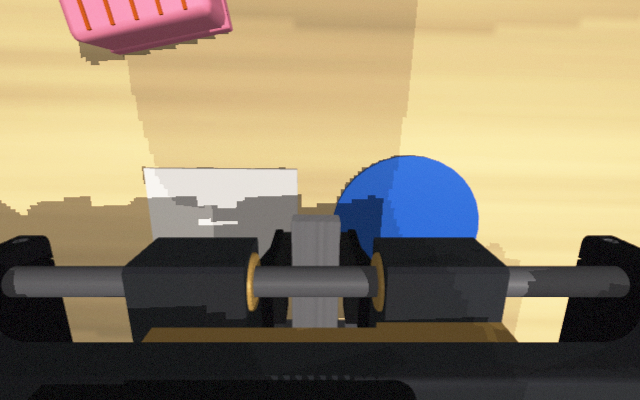

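There is no slip, because the blank's front edge is still at row 215 relative to the fingers. I pull on.

Request:
{"name": "arm_command", "arguments": {"targets": [[220, 0, 3, 0, 0, 0, 0], [220, 0, 8, 0, 0, 0, 0], [220, 0, 14, 0, 0, 0, 0], [220, 0, 20, 0, 0, 0, 0], [220, 0, 26, 0, 0, 0, 0], [220, 0, 32, 0, 0, 0, 0], [220, 0, 38, 0, 0, 0, 0], [220, 0, 44, 0, 0, 0, 0], [220, 0, 48, 0, 0, 0, 0], [220, 0, 48, 0, 0, 0, 0]]}}

```text
time: 21.1
ee_pos: [0.5244, 0.0408, 0.0208]
eef_rot: [0.506, -0.494, -0.506, -0.493]
ft_force: [0.6, 0.6, 0.9]
width: 0.0232
```

Run:
```python
from h import *
st=read_state(); im=camera('wrist'); save(im,'w13.png'); im=camera('scene'); save(cv2.resize(im[120:300,230:450],None,fx=3.5,fy=3.3),'s1.png')
print(st['time'],st['ee_pos'],st['width'],st['ft_force'])
```

```text
21.1 [0.52437689 0.04078774 0.02082135] 0.023195758788228986 [0.64903258 0.57166271 0.92861436]
```

View pics/s1.png

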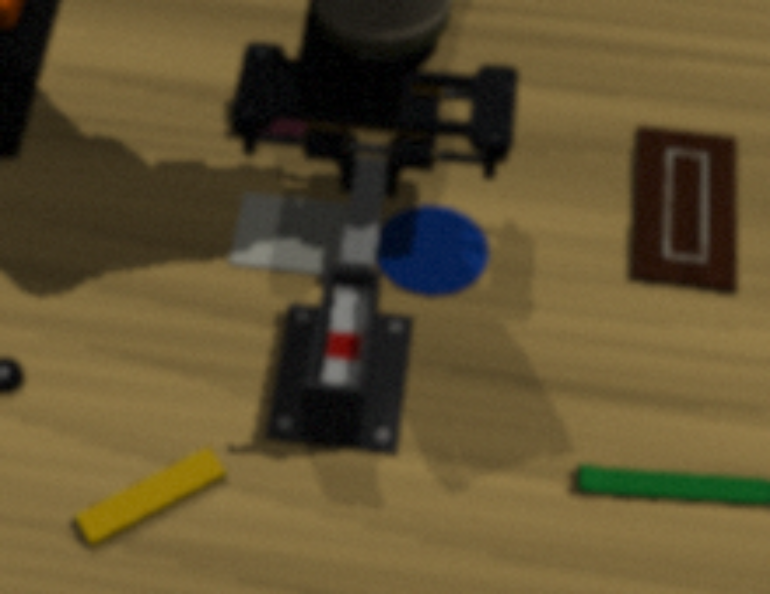

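View pics/w13.png

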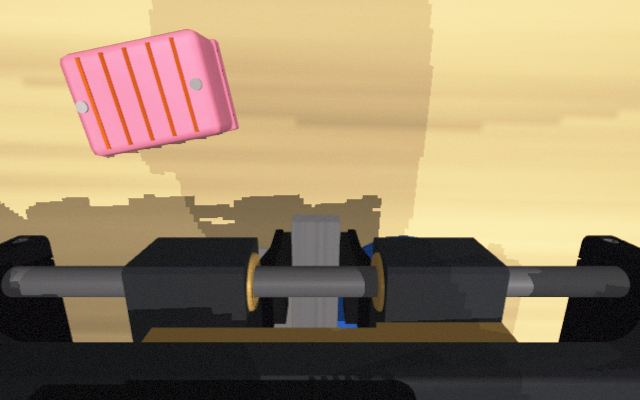

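The blank is out (85 mm pulled) and the red-striped blank is still in the chute. I lift and go to a viewpoint behind the outline.

Run:
```python
from h import *
st=read_state()
print(pose_cmd(st,[570,277,150],89.8))
```

```text
(array([-129.1,  -50.9,  235. ]), array([ 0.0286, -0.0002,  0.0003]))
```

Request:
{"name": "arm_command", "arguments": {"targets": [[220, -6, 0, 0, 0, 0, 0], [220, -20, 0, 3, 0, 0, 0], [220, -40, -3, 12, 0, 0, 0], [220, -65, -8, 30, 0.005, 0, 0], [220, -90, -16, 55, 0.01, 0, 0], [220, -110, -25, 85, 0.015, 0, 0], [220, -122, -34, 118, 0.02, 0, 0], [220, -129, -42, 150, 0.025, 0, 0], [220, -129, -48, 182, 0.029, 0, 0], [220, -129, -51, 208, 0.029, 0, 0]]}}

```text
time: 22.2
ee_pos: [0.5708, 0.2528, 0.1515]
eef_rot: [-0.499, 0.5, 0.499, 0.501]
ft_force: [-0.5, 0.4, -1.2]
width: 0.023
```

Request:
{"name": "arm_command", "arguments": {"targets": [[220, 0, 0, 17, 0, 0, 0], [220, 0, 0, 25, 0, 0, 0], [220, 0, 0, 27, 0, 0, 0], [220, 0, 0, 27, 0, 0, 0], [220, 0, 0, 27, 0, 0, 0], [220, 0, 0, 27, 0, 0, 0]]}}

```text
time: 22.8
ee_pos: [0.5712, 0.276, 0.1499]
eef_rot: [-0.499, 0.501, 0.498, 0.501]
ft_force: [-0.1, 0.3, -1.2]
width: 0.0235
```

Run:
```python
from h import *
import pickle
st=read_state(); im=camera('wrist'); save(im,'w14.png'); pickle.dump((st,im),open('w14.pkl','wb'))
print(st['time'],st['ee_pos'],st['width'],st['ft_force'],tdir(st).round(4))
c=cam('wrist',st)
hsv=cv2.cvtColor(im,cv2.COLOR_RGB2HSV)
m=cv2.inRange(hsv,np.array((0,0,170)),np.array((180,90,255))); m[235:]=0
cs,_=cv2.findContours(m,cv2.RETR_EXTERNAL,cv2.CHAIN_APPROX_NONE)
for k in sorted(cs,key=cv2.contourArea)[-4:]:
    P=ray(c,k.reshape(-1,2),.006)[:,:2]*1000; r=cv2.minAreaRect(P.astype(np.float32)); print(cv2.boundingRect(k),np.round(r[0],1),np.round(r[1],1),round(r[2],2))
```

```text
22.8 [0.57115994 0.27596911 0.14992886] 0.023466714215997473 [-0.0998213   0.29761269 -1.15935867] [[ 2.0e-04 -1.0e+00  5.3e-03]
 [-6.0e-04  5.3e-03  1.0e+00]
 [-1.0e+00 -2.0e-04 -6.0e-04]]
(0, 108, 72, 94) [540.7  21.5] [65.  80.7] 75.41
(298, 35, 37, 127) [495.  278.7] [ 30.7 106.3] 89.98
(203, 76, 70, 111) [524.4 213.2] [96.6 58.2] 7.07
(281, 0, 359, 235) [518.7 420.2] [350.  204.8] 89.73
```

View pics/w14.png

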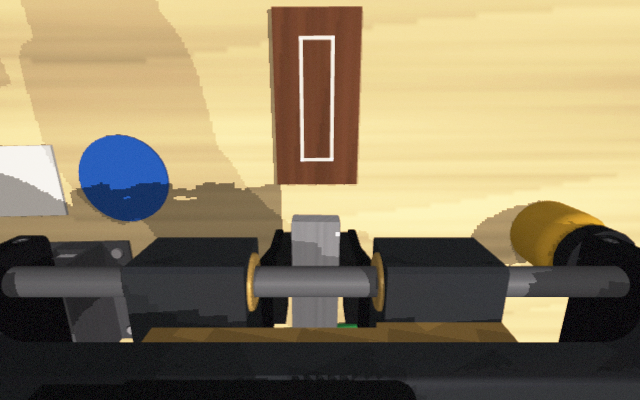

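The outline is at columns 298–335, rows 35–162, which puts its centre at (495.0, 278.7) mm with heading about 0°. I check where the blank sits in the grip with the same camera.

Run:
```python
from h import *
import pickle
st,im=pickle.load(open('w14.pkl','rb')); c=cam('wrist',st)
save(cv2.resize(im[195:335,260:380],None,fx=5,fy=4,interpolation=cv2.INTER_CUBIC),'c6.png')
for r,cols in ((222,(292,340)),(318,(292,340))): print((ray(c,[[a,r] for a in cols],st['ee_pos'][2]+.011)-st['ee_pos'])*1000)
print(pose_cmd(st,[495-30.4,278.7,40],90))
```

```text
[[-19.69976746  -9.78009862  11.        ]
 [-19.59346583  13.21350639  11.        ]]
[[ 33.49194494 -11.02303156  11.        ]
 [ 33.60833541  14.03939739  11.        ]]
(array([109.9, 106.6,   2.2]), array([-0.0053, -0.0006,  0.0002]))
```

View pics/c6.png

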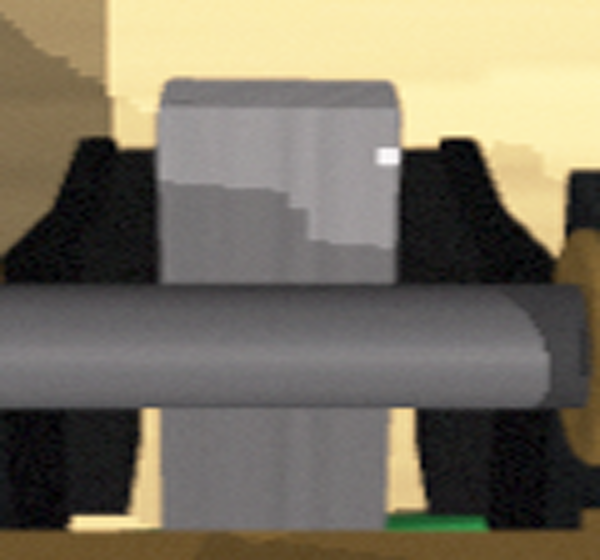

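The wrist camera sees the held blank about 1.5 mm to the +y side of the TCP, which is camera bias. I therefore aim for y = 277.2 and check while hovering low over the outline.

Request:
{"name": "arm_command", "arguments": {"targets": [[220, 0, 8, 0, 0, 0, 0], [220, 0, 24, 0.5, -0.002, 0, 0], [220, 0, 45, 0.7, -0.005, 0, 0], [220, 8, 68, 0.7, -0.005, 0, 0], [220, 25, 88, 0.7, -0.005, 0, 0], [220, 50, 101, 0.7, -0.005, 0, 0], [220, 80, 106, 0.7, -0.005, 0, 0], [220, 105, 106, 0.7, -0.005, 0, 0], [220, 118, 106, 0.7, -0.005, 0, 0], [220, 121, 106, 0.7, -0.005, 0, 0]]}}

```text
time: 23.85
ee_pos: [0.464, 0.2778, 0.0278]
eef_rot: [-0.5, 0.5, 0.501, 0.499]
ft_force: [-0.1, -0.5, -0.9]
width: 0.0233
```

Request:
{"name": "arm_command", "arguments": {"targets": [[220, 0, 0, 0, 0, 0, 0], [220, 0, 0, 0, 0, 0, 0], [220, 0, 0, 0, 0, 0, 0]]}}

```text
time: 24.15
ee_pos: [0.4654, 0.2786, 0.0299]
eef_rot: [0.5, -0.499, -0.5, -0.5]
ft_force: [0.7, -0.3, -1.2]
width: 0.0233
```

Run:
```python
from h import *
import pickle
st=read_state(); im=camera('wrist'); save(im,'w15.png'); pickle.dump((st,im),open('w15.pkl','wb'))
t=camera('top'); save(t,'top15.png'); save(cv2.resize(t[225:325,145:245],None,fx=5.9,fy=5.9,interpolation=cv2.INTER_CUBIC),'t15.png')
print(st['time'],st['ee_pos'],st['width'],st['ft_force'],tdir(st).round(4))
save(cv2.resize(im[140:335,220:420],None,fx=3.8,fy=3,interpolation=cv2.INTER_CUBIC),'c7.png')
c=cam('wrist',st);print(proj(c,np.array([[.442,.2637,.006],[.442,.2937,.006]])))
```

```text
24.15 [0.46541366 0.27862182 0.02987371] 0.023256660796770235 [ 0.69355356 -0.26405678 -1.22170077] [[ 1.5e-03 -1.0e+00 -1.0e-03]
 [ 6.0e-04 -1.0e-03  1.0e+00]
 [-1.0e+00 -1.5e-03  6.0e-04]]
[[287.15757127 195.01051953]
 [339.19479979 195.07384271]]
```

View pics/c7.png

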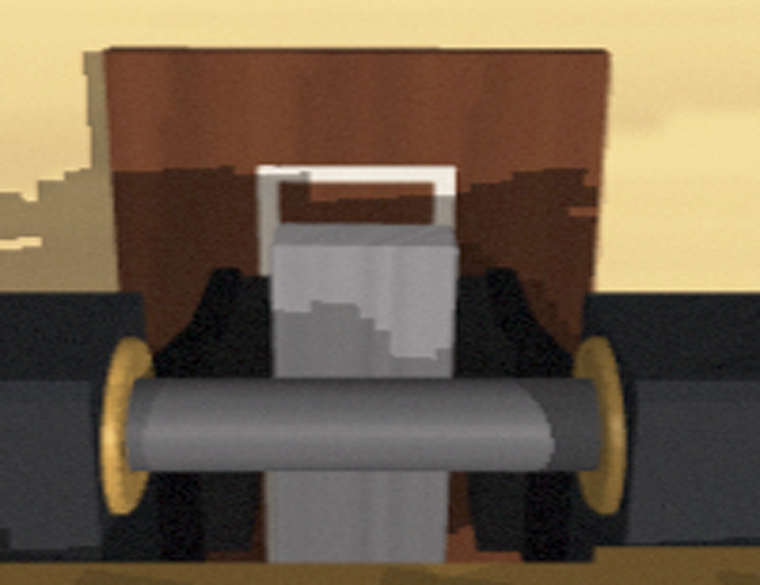

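View pics/t15.png

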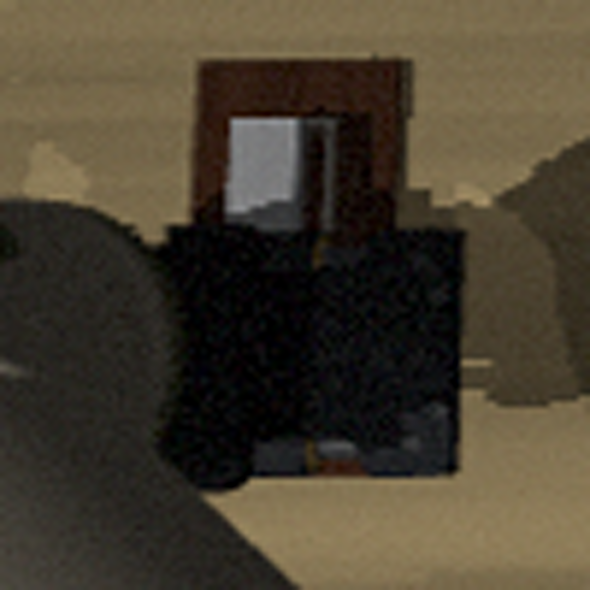

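Run:
```python
from h import *
c=cam('top'); f=lambda a:np.array(a)/5.9+[145,225]
print('blank far edge',ray(c,f([[230,117],[300,117]]),.041)*1000)
print('outline R outer far corner',ray(c,f([[336,117],[332,225]]),.006)*1000)
st=read_state(); print(st['ee_pos'],pose_cmd(st,[464.8,277.4,8.2],90))
```

```text
blank far edge [[546.08872488 289.56238695  41.        ]
 [545.72667046 264.67202196  41.        ]]
outline R outer far corner [[548.6260458  262.02326116   6.        ]
 [509.30104677 261.87837378   6.        ]]
[0.46520452 0.27845106 0.02952918] (array([21.3,  0.4, -1.1]), array([0.0011, 0.0003, 0.0011]))
```

Request:
{"name": "arm_command", "arguments": {"targets": [[220, 3, 0.4, -0.4, 0, 0, 0], [220, 9, 0.4, -0.8, 0, 0, 0], [220, 15, 0.4, -0.8, 0, 0, 0], [220, 19, 0.4, -0.8, 0, 0, 0], [220, 21, 0.4, -0.8, 0, 0, 0], [220, 22, 0.4, -0.8, 0, 0, 0], [220, 22, 0.4, -0.8, 0, 0, 0], [220, 22, 0.4, -0.8, 0, 0, 0]]}}

```text
time: 25.05
ee_pos: [0.4643, 0.2775, 0.0071]
eef_rot: [0.5, -0.5, -0.5, -0.5]
ft_force: [-3.5, -1.1, 5.3]
width: 0.0233
```

Run:
```python
from h import *
st=read_state(); im=camera('wrist'); save(im,'w16.png')
print(st['time'],st['ee_pos'],st['width'],st['ft_force'])
save(cv2.resize(im[140:335,220:420],None,fx=3.8,fy=3,interpolation=cv2.INTER_CUBIC),'c8.png')
```

```text
25.05 [0.46425871 0.27751961 0.00707572] 0.023302402751482446 [-3.4798573  -1.12182591  5.28910732]
```

View pics/c8.png

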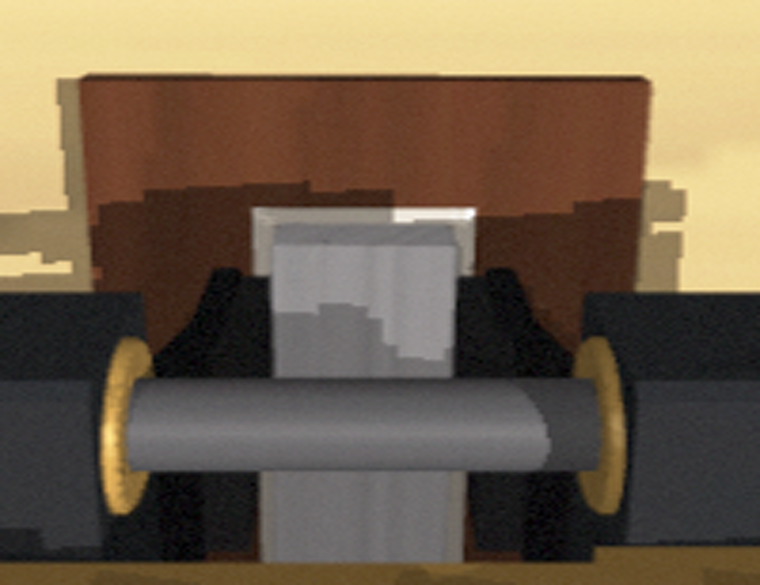

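The blank sits centred in the outline at the near end: outline 252–477, blank 273–457. I release and back off.

Request:
{"name": "arm_command", "arguments": {"targets": [[200, 0, 0, 0, 0, 0, 0], [180, 0, 0, 0, 0, 0, 0], [150, 0, 0, 0, 0, 0, 0], [120, 0, 0, 0, 0, 0, 0], [100, -5, 0, 0, 0, 0, 0], [90, -25, 0, 0, 0, 0, 0], [60, -60, 0, 0, 0, 0, 0], [30, -100, 0, 0, 0, 0, 0], [0, -140, 0, 0, 0, 0, 0], [0, -165, 0, 0, 0, 0, 0]]}}

```text
time: 26.1
ee_pos: [0.4648, 0.2783, 0.1751]
eef_rot: [0.501, -0.499, -0.5, -0.501]
ft_force: [0.1, 0.8, -0.5]
width: 0.0803
```

Request:
{"name": "arm_command", "arguments": {"targets": [[0, 0, -25, 0, 0, 0, 0], [0, 0, -60, 0, 0, 0, 0], [0, 0, -90, 0, 0, 0, 0], [0, 0, -105, 0, 0, 0, 0], [0, 0, -105, 0, 0, 0, 0], [0, 0, -105, 0, 0, 0, 0], [0, 0, -105, 0, 0, 0, 0]]}}

```text
time: 26.8
ee_pos: [0.5683, 0.2781, 0.1722]
eef_rot: [0.501, -0.499, -0.501, -0.499]
ft_force: [-0.1, 0.5, 0.0]
width: 0.0869
```

```bash
cat > m4.py <<'E'
from h import *
import pickle
st=read_state(); im=camera('wrist'); save(im,'w17.png'); pickle.dump((st,im),open('w17.pkl','wb'))
t=camera('top'); save(t,'top17.png'); save(cv2.resize(t[225:325,145:245],None,fx=5.9,fy=5.9,interpolation=cv2.INTER_CUBIC),'t17.png')
print(st['time'],st['ee_pos'],st['width'],st['ft_force'])
save(cv2.resize(im[10:230,240:400],None,fx=4,fy=2.7,interpolation=cv2.INTER_CUBIC),'c9.png')
E
python3 m4.py
```

```text
26.8 [0.5683089  0.27807376 0.17215201] 0.08691105545885337 [-0.08143959  0.48268861  0.01142131]
```

View pics/w17.png

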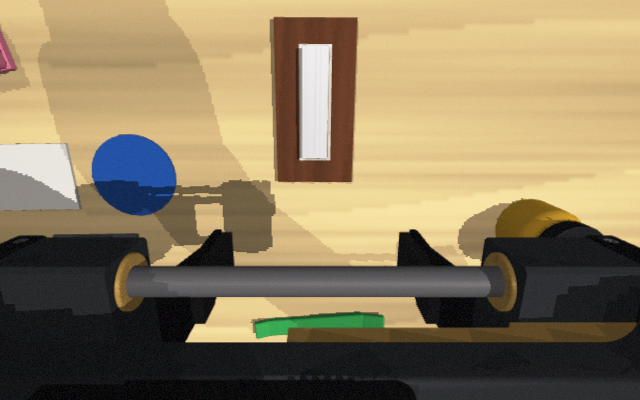

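View pics/c9.png

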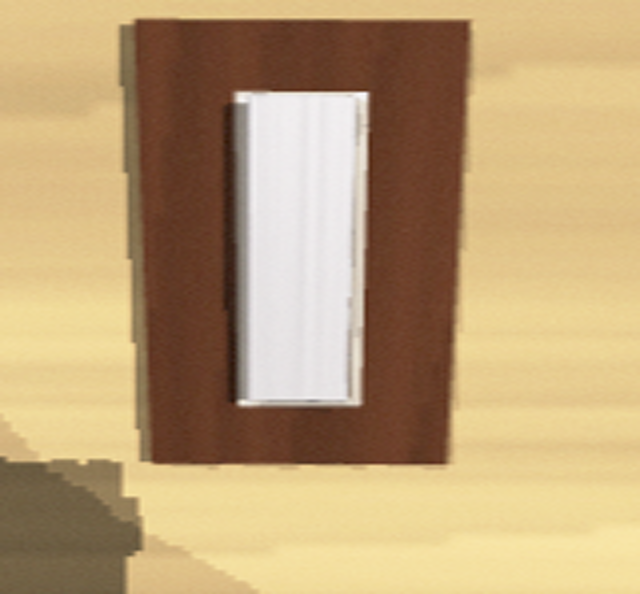

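View pics/t17.png

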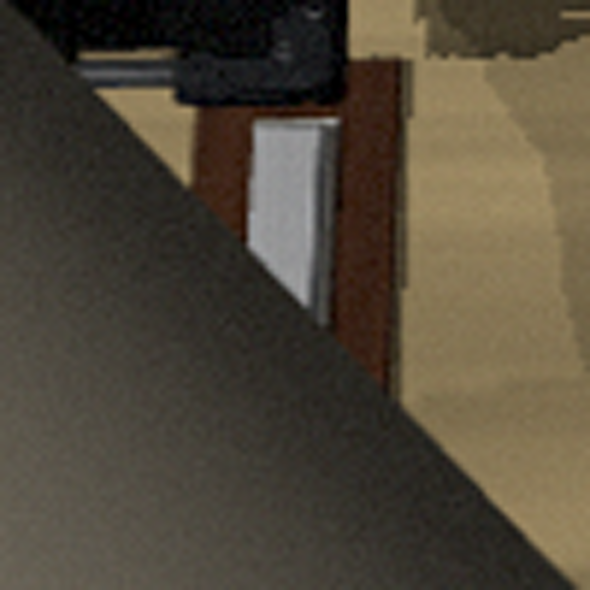

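The blank lies flat in the outline. At the far end the outline is 235–368 and the blank 248–355; at the near end they are 235–360 and 247–350. I check the lengthwise position by ray.

Run:
```python
from h import *
import pickle
st,im=pickle.load(open('w17.pkl','rb')); c=cam('wrist',st)
f=lambda a:np.array(a)/[4,2.7]+[240,10]
O=ray(c,f([[235,92],[368,92],[360,405],[235,405]]),.006)[:,:2]*1000
B=ray(c,f([[248,95],[356,95],[350,401],[247,401]]),.018)[:,:2]*1000
print(O.round(1),O.mean(0)); print(B.round(1),B.mean(0))
print(pose_cmd(st,[488,-289,172],3.5))
```

```text
[[442.5 264.2]
 [442.4 294.2]
 [548.  294. ]
 [548.1 263.1]] [495.24634572 278.88510917]
[[445.2 267.5]
 [445.2 291.1]
 [544.6 291.1]
 [544.7 266.6]] [494.92841452 279.06115386]
(array([ 2.000e-01,  8.170e+01, -5.669e+02]), array([ 1.5122e+00, -0.0000e+00,  1.0000e-04]))
```

The blank is centred within about 0.3 mm. Now I go back for the cup.

Request:
{"name": "arm_command", "arguments": {"targets": [[0, 0, 3, -20, 0.08, 0, 0], [0, 0, 8, -55, 0.2, 0, 0], [0, 0, 14, -100, 0.33, 0, 0], [0, 0, 20, -145, 0.46, 0, 0], [0, 0, 27, -190, 0.59, 0, 0], [0, 0, 33, -235, 0.72, 0, 0], [0, 0, 40, -280, 0.85, 0, 0], [0, 0, 46, -325, 0.98, 0, 0], [0, 0, 53, -370, 1.11, 0, 0], [0, 0, 59, -415, 1.24, 0, 0]]}}

```text
time: 27.9
ee_pos: [0.5099, -0.1391, 0.1723]
eef_rot: [-0.115, 0.698, 0.115, 0.698]
ft_force: [0.8, -0.6, -0.0]
width: 0.0871
```

Run:
```python
from h import *
st=read_state(); print(st['ee_pos'],pose_cmd(st,[488,-289,172],3.5))
```

```text
[ 0.50991323 -0.13907922  0.17233004] (array([   0.5, -134.9,  -68.9]), array([0.2658, 0.0004, 0.0012]))
```

Request:
{"name": "arm_command", "arguments": {"targets": [[0, 0, -40, -20, 0.1, 0, 0], [0, 0, -80, -41, 0.2, 0, 0], [0, 0, -115, -59, 0.266, 0, 0], [0, 0, -133, -68, 0.266, 0, 0], [0, 0, -135, -69, 0.266, 0, 0], [0, 0, -135, -69, 0.266, 0, 0], [0, 0, -135, -69, 0.266, 0, 0], [0, 0, -135, -69, 0.266, 0, 0]]}}

```text
time: 28.7
ee_pos: [0.4901, -0.286, 0.1721]
eef_rot: [-0.024, 0.707, 0.024, 0.707]
ft_force: [-0.7, -0.9, -0.2]
width: 0.0873
```

Run:
```python
from h import *
st=read_state(); im=camera('wrist'); save(im,'w18.png')
print(st['time'],st['ee_pos'],st['width'],pose_cmd(st,[488,-289,28],3.5))
c=cam('wrist',st); a=np.linspace(0,6.28,9)[:8]
print(proj(c,np.array([[.488,-.289,.073],[.458,-.289,.073],[.518,-.289,.073],[.488,-.259,.073]])).round(1))
```

```text
28.7 [ 0.49013297 -0.28603609  0.17211647] 0.08730282568491829 (array([144.1,  -2.8,  -2.4]), array([0.0072, 0.0003, 0.0001]))
[[312.8 202.4]
 [276.  200. ]
 [349.4 204.8]
 [315.3 166.2]]
```

View pics/w18.png

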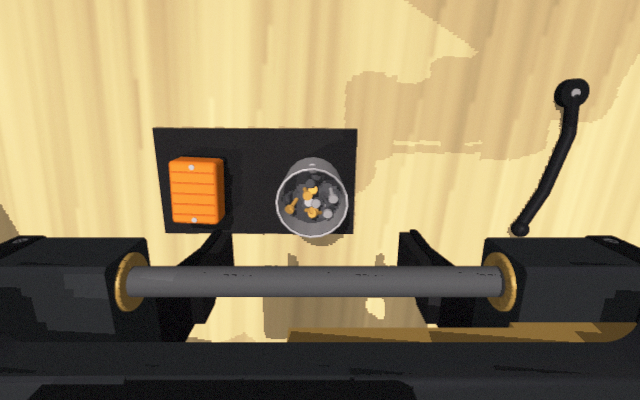

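Run:
```python
from h import *
im=cv2.imread('pics/w18.png'); save(cv2.resize(im[150:250,265:360,::-1],None,fx=6,fy=6,interpolation=cv2.INTER_CUBIC),'c10.png')
```

```text
(no output)
```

View pics/c10.png

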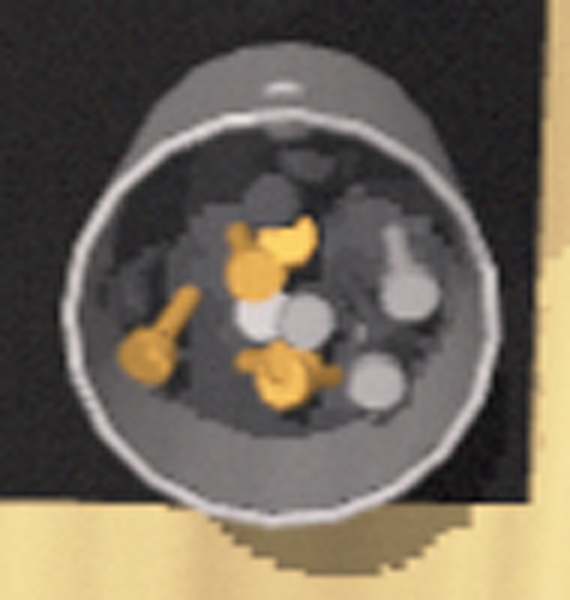

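Rim centre is at (311.8,202.6), so the cup is at about (487.2,-289.2), as released. I descend and grip.

Request:
{"name": "arm_command", "arguments": {"newtons": 25, "targets": [[0, 15, -2.8, -2.4, 0.007, 0, 0], [0, 40, -2.8, -2.4, 0.007, 0, 0], [0, 70, -2.8, -2.4, 0.007, 0, 0], [0, 100, -2.8, -2.4, 0.007, 0, 0], [0, 125, -2.8, -2.4, 0.007, 0, 0], [0, 140, -2.8, -2.4, 0.007, 0, 0], [0, 144, -2.8, -2.4, 0.007, 0, 0], [0, 144, -2.8, -2.4, 0.007, 0, 0], [0, 144, -2.8, -2.4, 0.007, 0, 0]]}}

```text
time: 29.65
ee_pos: [0.4882, -0.2909, 0.029]
eef_rot: [-0.021, 0.706, 0.021, 0.707]
ft_force: [0.1, -0.1, -0.1]
width: 0.0868
```

Request:
{"name": "arm_command", "arguments": {"targets": [[60, 0, 0, 0, 0, 0, 0], [90, 0, 0, 0, 0, 0, 0], [135, 0, 0, 0, 0, 0, 0], [135, 0, 0, 0, 0, 0, 0], [135, 0, 0, 0, 0, 0, 0], [135, 0, 0, 0, 0, 0, 0]]}}

```text
time: 30.25
ee_pos: [0.4876, -0.2907, 0.0281]
eef_rot: [-0.021, 0.707, 0.021, 0.707]
ft_force: [0.1, -0.0, 1.2]
width: 0.0597
```

Run:
```python
from h import *
st=read_state()
print(st['time'],st['ee_pos'],st['width'],st['ft_force'])
```

```text
30.25 [ 0.48760745 -0.29069359  0.02808469] 0.05973322530979381 [ 0.12871684 -0.02860122  1.20447363]
```

Request:
{"name": "arm_command", "arguments": {"newtons": 30, "targets": [[135, 0, 0, 0, 0, 0, 0], [135, -5, 0, 0, 0, 0, 0], [135, -18, 0, 0, 0, 0, 0], [135, -36, 0, 0, 0, 0, 0], [135, -56, 0, 0, 0, 0, 0], [135, -76, 0, 0, 0, 0, 0], [135, -90, 0, 0, 0, 0, 0], [135, -95, 0, 0, 0, 0, 0], [135, -95, 0, 0, 0, 0, 0], [135, -95, 0, 0, 0, 0, 0]]}}

```text
time: 31.25
ee_pos: [0.4869, -0.2904, 0.1221]
eef_rot: [-0.021, 0.707, 0.021, 0.706]
ft_force: [-0.9, 0.7, -2.3]
width: 0.0592
```

Run:
```python
from h import *
st=read_state()
print(st['time'],st['ee_pos'],st['width'],st['ft_force'],pose_cmd(st,[566.4,93.4,122],1.3))
```

```text
31.25 [ 0.48693295 -0.29042375  0.12207521] 0.05915434169549884 [-0.88084358  0.65619038 -2.26365517] (array([2.000e-01, 3.785e+02, 1.019e+02]), array([ 0.0362, -0.001 , -0.0005]))
```

Request:
{"name": "arm_command", "arguments": {"targets": [[135, 0, 3, 1, 0, 0, 0], [135, 0, 11, 3, 0, 0, 0], [135, 0, 24, 6, 0, 0, 0], [135, 0, 42, 11, 0, 0, 0], [135, 0, 64, 17, 0, 0, 0], [135, 0, 90, 24, 0, 0, 0], [135, 0, 118, 32, 0, 0, 0], [135, 0, 148, 40, 0, 0, 0], [135, 0, 178, 48, 0, 0, 0], [135, 0, 208, 56, 0, 0, 0]]}}

```text
time: 32.25
ee_pos: [0.5309, -0.077, 0.1228]
eef_rot: [-0.021, 0.707, 0.021, 0.707]
ft_force: [0.6, -0.4, -2.8]
width: 0.0593
```

Request:
{"name": "arm_command", "arguments": {"targets": [[135, 0, 30, 8, 0.004, 0, 0], [135, 0, 59, 16, 0.008, 0, 0], [135, 0, 86, 23, 0.014, 0, 0], [135, 0, 110, 30, 0.02, 0, 0], [135, 0, 131, 35, 0.026, 0, 0], [135, 0, 148, 40, 0.032, 0, 0], [135, 0, 161, 44, 0.036, 0, 0], [135, 0, 168, 46, 0.036, 0, 0], [135, 0, 170.5, 46, 0.036, 0, 0], [135, 0, 170.5, 46, 0.036, 0, 0]]}}

```text
time: 33.25
ee_pos: [0.5666, 0.0935, 0.1227]
eef_rot: [-0.008, 0.707, 0.008, 0.707]
ft_force: [0.4, 0.2, -2.5]
width: 0.0593
```

Request:
{"name": "arm_command", "arguments": {"targets": [[135, 10, 0, 0, 0, 0, 0], [135, 30, 0, 0, 0, 0, 0], [135, 50, 0, 0, 0, 0, 0], [135, 60, 0, 0, 0, 0, 0], [135, 60, 0, 0, 0, 0, 0], [135, 60, 0, 0, 0, 0, 0], [135, 60, 0, 0, 0, 0, 0]]}}

```text
time: 33.95
ee_pos: [0.5676, 0.0933, 0.0638]
eef_rot: [-0.008, 0.707, 0.008, 0.708]
ft_force: [-0.5, -0.6, -3.1]
width: 0.0591
```

Run:
```python
from h import *
import pickle
st=read_state(); im=camera('wrist'); save(im,'w19.png'); pickle.dump((st,im),open('w19.pkl','wb'))
print(st['time'],st['ee_pos'],st['width'],st['ft_force'],pose_cmd(st,[566.4,93.4,28],1.3))
c=cam('wrist',st); a=np.linspace(0,np.pi,7)
print(proj(c,np.c_[.5659+.042*np.cos(a),.0944+.042*np.sin(a),a*0+.003]).round(1))
```

```text
33.95 [0.5675841  0.0933428  0.06381926] 0.059112178592611815 [-0.53505321 -0.62461059 -3.08612322] (array([35.8,  0.1, -1.2]), array([ 0.0002,  0.0015, -0.0001]))
[[373.1 214. ]
 [367.1 184.8]
 [345.7 162.1]
 [314.7 153. ]
 [283.3 160.6]
 [260.9 182.4]
 [253.4 211.4]]
```

View pics/w19.png

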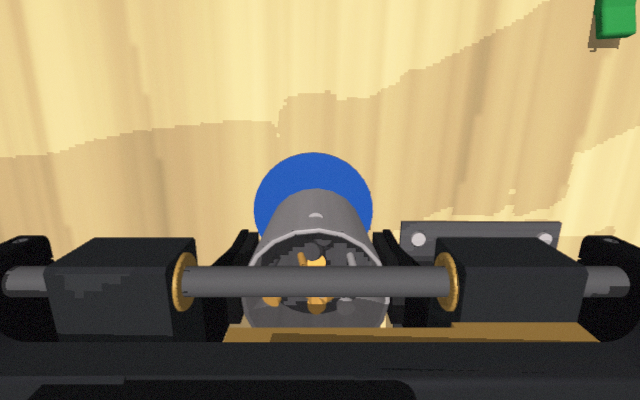

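Request:
{"name": "arm_command", "arguments": {"targets": [[135, 5, 0, -0.5, 0, 0, 0], [135, 14, 0, -1.2, 0, 0, 0], [135, 23, 0, -1.2, 0, 0, 0], [135, 30, 0, -1.2, 0, 0, 0], [135, 34, 0, -1.2, 0, 0, 0], [135, 36, 0, -1.2, 0, 0, 0], [135, 36, 0, -1.2, 0, 0, 0], [135, 36, 0, -1.2, 0, 0, 0]]}}

```text
time: 34.8
ee_pos: [0.5653, 0.0932, 0.028]
eef_rot: [-0.009, 0.707, 0.008, 0.707]
ft_force: [-10.1, -3.6, 16.3]
width: 0.0593
```

Request:
{"name": "arm_command", "arguments": {"targets": [[110, 0, 0, 0, 0, 0, 0], [80, 0, 0, 0, 0, 0, 0], [40, 0, 0, 0, 0, 0, 0], [0, 0, 0, 0, 0, 0, 0], [0, 0, 0, 0, 0, 0, 0], [0, -10, 0, 0, 0, 0, 0], [0, -35, 0, 0, 0, 0, 0], [0, -70, 0, 0, 0, 0, 0], [0, -110, 0, 0, 0, 0, 0], [0, -140, 0, 0, 0, 0, 0]]}}

```text
time: 35.8
ee_pos: [0.5662, 0.0937, 0.17]
eef_rot: [-0.008, 0.706, 0.008, 0.708]
ft_force: [0.8, -0.3, 0.8]
width: 0.0869
```

Request:
{"name": "arm_command", "arguments": {"targets": [[0, -10, -25, 0, 0, 0, 0], [0, -30, -60, 0, 0, 0, 0], [0, -50, -80, 0, 0, 0, 0], [0, -60, -90, 0, 0, 0, 0], [0, -60, -90, 0, 0, 0, 0], [0, -60, -90, 0, 0, 0, 0]]}}

```text
time: 36.4
ee_pos: [0.5675, 0.0046, 0.2264]
eef_rot: [-0.008, 0.707, 0.009, 0.707]
ft_force: [0.2, -0.3, 0.2]
width: 0.0869
```

Run:
```python
from h import *
import pickle
st=read_state(); im=camera('wrist'); save(im,'w20.png'); pickle.dump((st,im),open('w20.pkl','wb'))
print(st['time'],st['ee_pos'],st['width'],st['ft_force'])
c=cam('wrist',st); u=proj(c,np.array([[.566,.0945,.04]]))[0].astype(int); print(u)
x0,y0=u-[55,50]; print(x0,y0); save(cv2.resize(im[max(y0,0):y0+100,x0:x0+110],None,fx=6,fy=6,interpolation=cv2.INTER_CUBIC),'c11.png')
t=camera('top'); save(t,'top20.png'); save(cv2.resize(t[190:280,240:370],None,fx=6,fy=6,interpolation=cv2.INTER_CUBIC),'t20.png')
```

```text
36.4 [0.5675176  0.00463916 0.22640746] 0.08694287767000057 [ 0.19327864 -0.31408829  0.17488542]
[316  87]
261 37
```

View pics/c11.png

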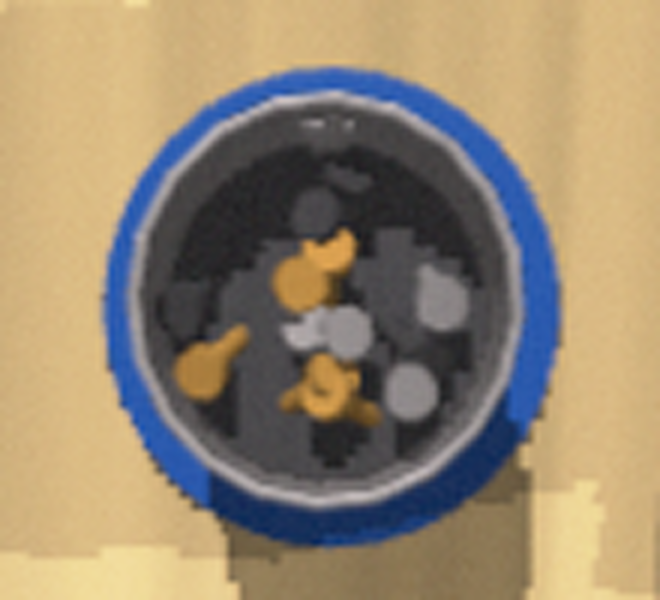

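View pics/t20.png

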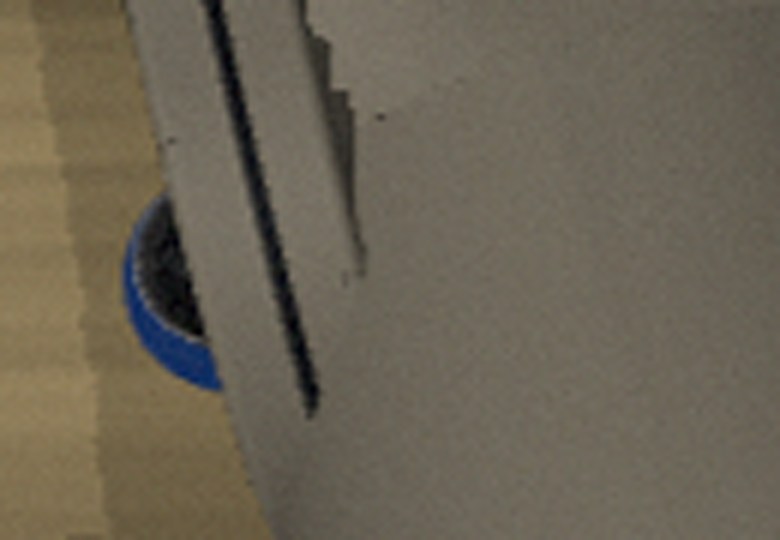

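Cup is upright on the blue pad. In the crop the rim spans x 130–523 and y 93–508, and the pad spans x 104–560 and y 67–546. I compute the offset.

Run:
```python
from h import *
import pickle
from scipy.optimize import least_squares
st,im=pickle.load(open('w20.pkl','rb')); c=cam('wrist',st)
f=lambda a:np.array(a)/6+[261,37]
R_=ray(c,f([[130,300],[523,300],[326,93],[326,508]]),.073)[:,:2]*1000
P_=ray(c,f([[104,306],[560,306],[332,67],[332,546]]),.003)[:,:2]*1000
print(R_.round(1),R_.mean(0),P_.round(1),P_.mean(0))
hsv=cv2.cvtColor(im,cv2.COLOR_RGB2HSV); m=cv2.inRange(hsv,np.array((100,120,30)),np.array((130,255,255)))
cs,_=cv2.findContours(m,cv2.RETR_EXTERNAL,cv2.CHAIN_APPROX_NONE); k=max(cs,key=cv2.contourArea).reshape(-1,2)
Q=ray(c,k,.003)[:,:2]*1000; r=least_squares(lambda p:np.linalg.norm(Q-p[:2],axis=1)-p[2],[565,94,42]); print(r.x)
print(st['ee_pos'],np.array(c[2]))
t=cam('top')
```

```text
[[535.6  93.1]
 [594.4  94.5]
 [564.2 122.5]
 [565.6  63.4]] [564.93365882  93.35153681] [[524.2  94.9]
 [607.6  96.9]
 [564.9 136.3]
 [567.   52.8]] [565.92618857  95.21644779]
[565.32834581  94.72000489  40.87063662]
[0.5675176  0.00463916 0.22640746] [0.5653388  0.07965149 0.38805385]
```

The cup is within about 2 mm of the pad centre, so I leave it. Next is the lens.

Run:
```python
from h import *
st=read_state()
print(pose_cmd(st,[378,-297,145],3.5))
```

```text
(array([  81. , -297.1, -196.7]), array([-0.0358, -0.0013, -0.0006]))
```

Request:
{"name": "arm_command", "arguments": {"targets": [[30, 10, -25, -16, 0, 0, 0], [50, 20, -58, -38, 0, 0, 0], [50, 30, -98, -65, -0.01, 0, 0], [50, 42, -138, -92, -0.01, 0, 0], [50, 54, -178, -118, -0.02, 0, 0], [50, 64, -218, -145, -0.03, 0, 0], [50, 73, -255, -170, -0.036, 0, 0], [50, 79, -280, -186, -0.036, 0, 0], [50, 81, -296, -196, -0.036, 0, 0], [50, 81, -297, -197, -0.036, 0, 0]]}}

```text
time: 37.5
ee_pos: [0.3761, -0.2991, 0.1446]
eef_rot: [-0.02, 0.707, 0.02, 0.706]
ft_force: [-0.2, -0.4, -0.1]
width: 0.0703
```

Request:
{"name": "arm_command", "arguments": {"targets": [[55, 0, 0, 0, 0, 0, 0], [55, 0, 0, 0, 0, 0, 0], [55, 0, 0, 0, 0, 0, 0]]}}

```text
time: 37.8
ee_pos: [0.3785, -0.2969, 0.1459]
eef_rot: [-0.022, 0.707, 0.022, 0.707]
ft_force: [0.2, 0.2, 0.2]
width: 0.0684
```

Run:
```python
from h import *
import pickle
st=read_state(); im=camera('wrist'); save(im,'w21.png'); pickle.dump((st,im),open('w21.pkl','wb'))
c=cam('wrist',st); hsv=cv2.cvtColor(im,cv2.COLOR_RGB2HSV); m=cv2.inRange(hsv,np.array((5,180,150)),np.array((16,255,255))); m[250:]=0
cs,_=cv2.findContours(m,cv2.RETR_EXTERNAL,cv2.CHAIN_APPROX_NONE); k=max(cs,key=cv2.contourArea).reshape(-1,2)
r=cv2.minAreaRect((ray(c,k,.039)[:,:2]*1000).astype(np.float32)); print(r)
print(st['time'],st['ee_pos'],st['width'],pose_cmd(st,[378,-296.7,11],3.5))
```

```text
((377.7027282714844, -295.61651611328125), (42.8943977355957, 61.715415954589844), 1.4766827821731567)
37.8 [ 0.37854975 -0.2969481   0.14590654] 0.06835909133877241 (array([134.9,   0.3,  -0.6]), array([ 0.0003,  0.0002, -0.0001]))
```

View pics/w21.png

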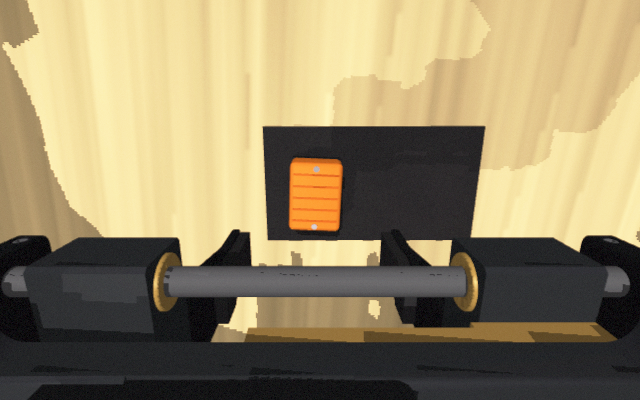

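The lens is at (316,194), upright and between the finger planes. I descend and grip.

Request:
{"name": "arm_command", "arguments": {"newtons": 20, "targets": [[60, 15, 0, 0, 0, 0, 0], [60, 45, 0, 0, 0, 0, 0], [60, 80, 0, -0.5, 0, 0, 0], [60, 110, 0, -0.6, 0, 0, 0], [60, 128, 0, -0.6, 0, 0, 0], [60, 134, 0, -0.6, 0, 0, 0], [60, 134, 0, -0.6, 0, 0, 0], [110, 134, 0, -0.6, 0, 0, 0], [160, 134, 0, -0.6, 0, 0, 0], [160, 134, 0, -0.6, 0, 0, 0]]}}

```text
time: 38.85
ee_pos: [0.3776, -0.2986, 0.0128]
eef_rot: [-0.021, 0.706, 0.02, 0.707]
ft_force: [-0.3, 0.3, 0.2]
width: 0.0501
```

Request:
{"name": "arm_command", "arguments": {"targets": [[160, 0, 0, 0, 0, 0, 0], [160, 0, 0, 0, 0, 0, 0], [160, 0, 0, 0, 0, 0, 0]]}}

```text
time: 39.15
ee_pos: [0.3775, -0.2985, 0.0125]
eef_rot: [-0.021, 0.707, 0.021, 0.707]
ft_force: [-2.0, 0.7, 5.9]
width: 0.0441
```

Request:
{"name": "arm_command", "arguments": {"targets": [[160, -8, 0, 0, 0, 0, 0], [160, -25, 0, 0, 0, 0, 0], [160, -50, 0, 0, 0, 0, 0], [160, -75, 0, 0, 0, 0, 0], [160, -92, 0, 0, 0, 0, 0], [160, -95, 0, 0, 0, 0, 0], [160, -95, 0, 0, 0, 0, 0], [160, -95, 0, 0, 0, 0, 0]]}}

```text
time: 39.95
ee_pos: [0.3765, -0.2979, 0.1059]
eef_rot: [-0.021, 0.707, 0.021, 0.706]
ft_force: [0.3, -0.9, -1.5]
width: 0.0438
```

Run:
```python
from h import *
st=read_state(); im=camera('wrist'); save(im,'w22.png')
print(st['time'],st['ee_pos'],st['width'],st['ft_force'],pose_cmd(st,[567.3,-9.8,106],1.3))
```

```text
39.95 [ 0.37650778 -0.29785052  0.10591774] 0.04375008585715541 [ 0.28737347 -0.92705806 -1.53867262] (array([ -0. , 276.3, 207.4]), array([ 0.0363, -0.0011, -0.0009]))
```

Request:
{"name": "arm_command", "arguments": {"targets": [[160, 0, 15, 11, 0, 0, 0], [160, 0, 45, 34, 0, 0, 0], [160, 0, 82, 62, 0.01, 0, 0], [160, 0, 120, 91, 0.01, 0, 0], [160, 0, 160, 121, 0.02, 0, 0], [160, 0, 200, 151, 0.03, 0, 0], [160, 0, 238, 180, 0.036, 0, 0], [160, 0, 263, 198, 0.036, 0, 0], [160, 0, 273, 206, 0.036, 0, 0], [160, 0, 274.5, 207, 0.036, 0, 0]]}}

```text
time: 41.0
ee_pos: [0.5675, -0.0104, 0.1059]
eef_rot: [-0.009, 0.708, 0.009, 0.707]
ft_force: [0.2, -0.2, -0.9]
width: 0.0439
```

Request:
{"name": "arm_command", "arguments": {"targets": [[160, 10, 0, 0, 0, 0, 0], [160, 25, 0, 0, 0, 0, 0], [160, 35, 0, 0, 0, 0, 0], [160, 40, 0, 0, 0, 0, 0], [160, 40, 0, 0, 0, 0, 0], [160, 40, 0, 0, 0, 0, 0], [160, 40, 0, 0, 0, 0, 0]]}}

```text
time: 41.7
ee_pos: [0.5679, -0.012, 0.0674]
eef_rot: [-0.008, 0.707, 0.008, 0.707]
ft_force: [-0.2, 0.7, -1.1]
width: 0.0442
```

Run:
```python
from h import *
st=read_state(); im=camera('wrist'); save(im,'w23.png')
print(st['time'],st['ee_pos'],st['width'],st['ft_force'],pose_cmd(st,[567.3,-11.6,12.5],1.3))
c=cam('wrist',st); P=np.array([567.5,-9.7])+np.array([[-34,42],[34,42],[34,-42],[-34,-42]])@np.array([[1,.0227],[-.0227,1]])
print(proj(c,np.c_[P/1000,np.full(4,.003)]).round(1))
```

```text
41.7 [ 0.5679019  -0.01196955  0.06736859] 0.044181513132985704 [-0.2121901   0.69722682 -1.1003508 ] (array([54.9,  0.4, -0.6]), array([0.0003, 0.0009, 0.0002]))
[[265.1 150.4]
 [365.5 150.5]
 [360.8 263.3]
 [269.6 263.2]]
```

View pics/w23.png

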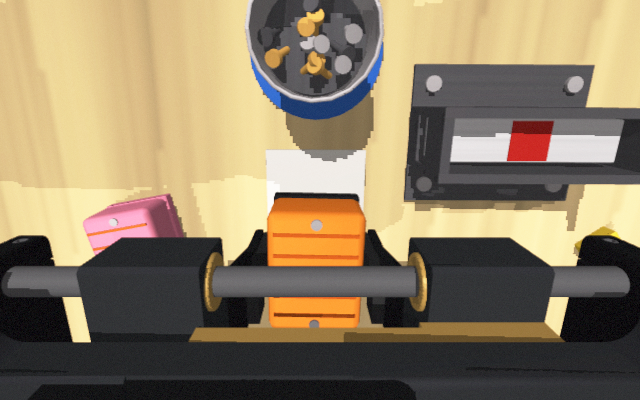

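The pad edge is at (266–365,150), as predicted, and the lens is straight above it. The remaining blanks have dropped in the chute, with the red stripe at (530,140). I lower and release.

Request:
{"name": "arm_command", "arguments": {"targets": [[160, 8, 0.4, -0.6, 0, 0, 0], [160, 25, 0.4, -0.6, 0, 0, 0], [160, 40, 0.4, -0.6, 0, 0, 0], [160, 49, 0.4, -0.6, 0, 0, 0], [160, 53, 0.4, -0.6, 0, 0, 0], [160, 55, 0.4, -0.6, 0, 0, 0], [160, 55, 0.4, -0.6, 0, 0, 0], [160, 55, 0.4, -0.6, 0, 0, 0]]}}

```text
time: 42.55
ee_pos: [0.5668, -0.0115, 0.0122]
eef_rot: [-0.008, 0.707, 0.008, 0.707]
ft_force: [-3.8, 0.5, 6.7]
width: 0.0437
```

Request:
{"name": "arm_command", "arguments": {"targets": [[120, 0, 0, 0, 0, 0, 0], [80, 0, 0, 0, 0, 0, 0], [70, 0, 0, 0, 0, 0, 0], [70, 0, 0, 0, 0, 0, 0], [70, -10, 0, 0, 0, 0, 0], [70, -35, 0, 0, 0, 0, 0], [60, -70, 0, 0, 0, 0, 0], [40, -110, 0, 0, 0, 0, 0], [20, -150, 0, 0, 0, 0, 0], [0, -185, 0, 0, 0, 0, 0]]}}

```text
time: 43.55
ee_pos: [0.567, -0.0113, 0.1999]
eef_rot: [-0.008, 0.706, 0.008, 0.708]
ft_force: [1.1, -0.1, -0.3]
width: 0.0817
```

Request:
{"name": "arm_command", "arguments": {"targets": [[0, -10, -20, 0, 0, 0, 0], [0, -20, -40, 0, 0, 0, 0], [0, -25, -50, 0, 0, 0, 0], [0, -25, -50, 0, 0, 0, 0], [0, -25, -50, 0, 0, 0, 0]]}}

```text
time: 44.05
ee_pos: [0.5678, -0.0606, 0.2216]
eef_rot: [-0.008, 0.707, 0.009, 0.707]
ft_force: [0.0, 0.1, -0.3]
width: 0.0868
```

Run:
```python
from h import *
import pickle
st=read_state(); im=camera('wrist'); save(im,'w24.png'); pickle.dump((st,im),open('w24.pkl','wb'))
print(st['time'],st['ee_pos'],st['width'],st['ft_force'])
c=cam('wrist',st); u=proj(c,np.array([[.5673,-.0098,.02]]))[0].astype(int); x0,y0=u-[60,60]; print(x0,y0)
save(cv2.resize(im[max(0,y0):y0+110,x0:x0+120],None,fx=5,fy=5,interpolation=cv2.INTER_CUBIC),'c12.png')
```

```text
44.05 [ 0.56784844 -0.06064438  0.22155108] 0.08678935300914378 [ 0.0061033   0.10523305 -0.25834698]
256 66
```

View pics/w24.png

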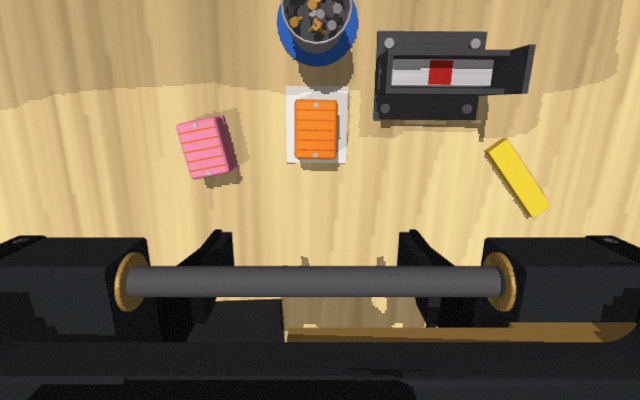

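View pics/c12.png

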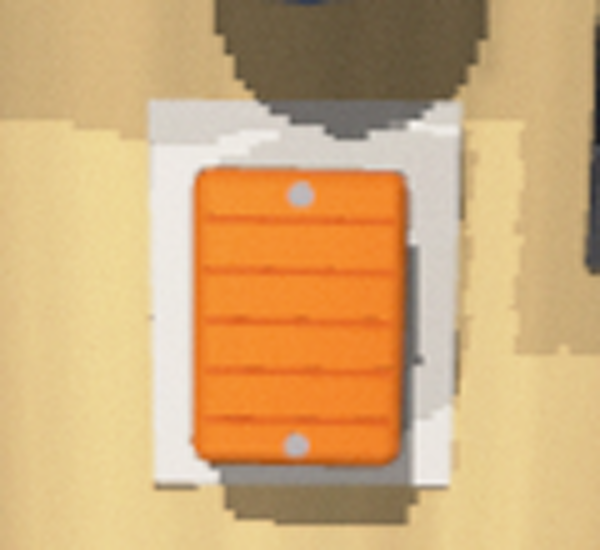

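Run:
```python
from h import *
import pickle
st,im=pickle.load(open('w24.pkl','rb')); c=cam('wrist',st); f=lambda a:np.array(a)/5+[256,66]
L=ray(c,f([[195,168],[408,170],[402,465],[194,463]]),.039)[:,:2]*1000
P=ray(c,f([[149,100],[463,100],[452,486],[155,486]]),.003)[:,:2]*1000
for n,q in (('lens',L),('pad',P)):
    d=q[1]+q[2]-q[0]-q[3]; print(n,q.round(1).tolist(),q.mean(0).round(1),np.degrees(np.arctan2(d[1],d[0])).round(2))
```

```text
lens [[545.4, 17.4], [587.6, 18.1], [588.8, -40.7], [545.6, -41.4]] [566.9 -11.6] 0.85
pad [[533.2, 31.7], [601.2, 33.3], [602.9, -51.1], [534.6, -52.8]] [568.   -9.7] 1.39
```

The lens is about 2 mm off the pad's centre and within 0.6° of lined up. I retreat so the top camera can see everything for a final check.

Request:
{"name": "arm_command", "arguments": {"targets": [[0, -5, -25, -10, 0, 0, 0], [0, -10, -65, -25, 0, 0, 0], [0, -15, -110, -45, 0, 0, 0], [0, -20, -155, -65, 0, 0, 0], [0, -25, -200, -85, 0, 0, 0], [0, -30, -245, -105, 0, 0, 0], [0, -35, -290, -125, 0, 0, 0], [0, -40, -330, -140, 0, 0, 0], [0, -40, -350, -150, 0, 0, 0], [0, -40, -350, -150, 0, 0, 0]]}}

```text
time: 45.1
ee_pos: [0.4242, -0.4175, 0.2608]
eef_rot: [-0.006, 0.708, 0.007, 0.707]
ft_force: [-0.8, -0.1, -0.9]
width: 0.0869
```

Request:
{"name": "arm_command", "arguments": {"targets": [[0, 0, -20, -10, 0.1, 0, 0], [0, 0, -50, -25, 0.2, 0, 0], [0, 0, -80, -45, 0.3, 0, 0], [0, 0, -100, -60, 0.4, 0, 0], [0, 0, -100, -60, 0.4, 0, 0], [0, 0, -100, -60, 0.4, 0, 0]]}}

```text
time: 45.7
ee_pos: [0.3698, -0.5148, 0.2613]
eef_rot: [0.132, 0.695, -0.131, 0.695]
ft_force: [0.6, 0.1, 0.2]
width: 0.0868
```

Run:
```python
from h import *
st=read_state(); print(st['time'],st['ee_pos'],st['width'],st['ft_force'])
t=camera('top'); save(t,'top25.png'); s=camera('scene'); save(s,'scene25.png')
save(cv2.resize(t[130:320,160:370],None,fx=3.1,fy=3.1,interpolation=cv2.INTER_CUBIC),'t25.png')
save(cv2.resize(t[205:265,250:360],None,fx=7,fy=7,interpolation=cv2.INTER_CUBIC),'t25b.png')
```

```text
45.7 [ 0.36977283 -0.51479269  0.26128281] 0.08682945309539675 [0.62354471 0.07518107 0.225735  ]
```

View pics/top25.png

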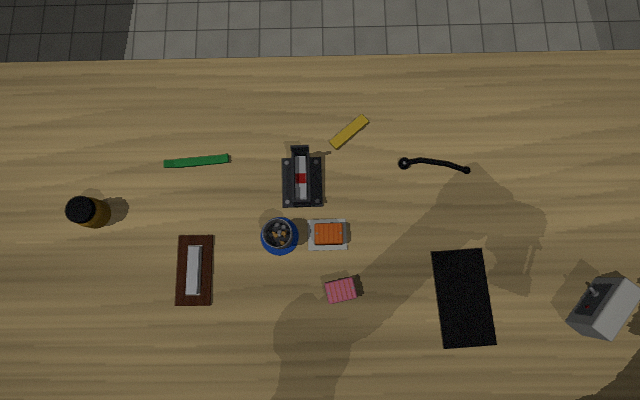

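View pics/t25b.png

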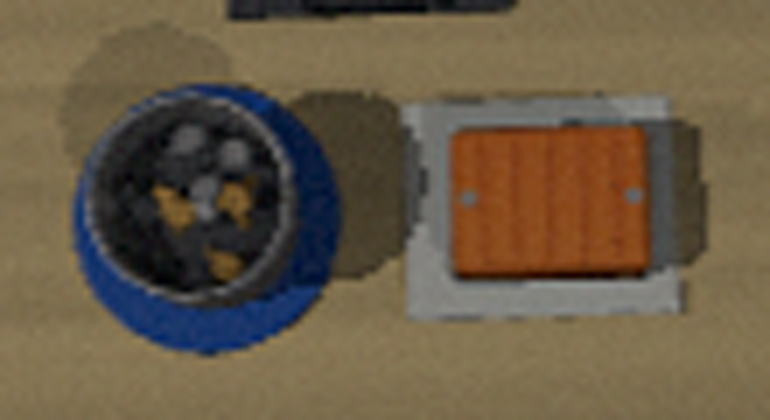

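View pics/scene25.png

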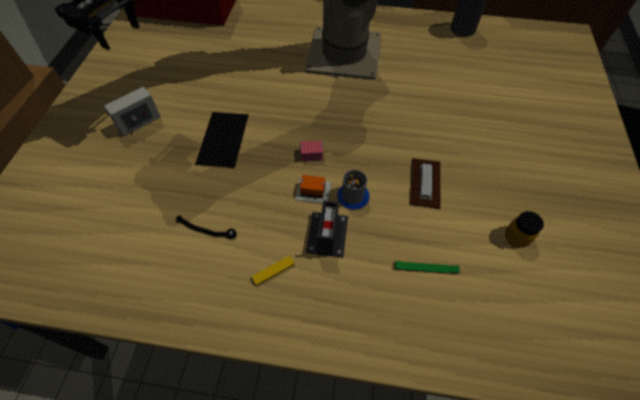

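Everything is in place: cup at (278,234), lens at (329,234), blank at (194,270), and the levers and look-alikes where they were. I run a last numeric cross-check from the top view.

Run:
```python
from h import *
c=cam('top'); f=lambda a:np.array(a)/7+[250,205]
g=lambda a,z:(ray(c,f(a),z)[:,:2]*1000).mean(0).round(1)
print('lens',g([[452,128],[648,125],[650,275],[455,277]],.039),'pad',g([[403,105],[670,95],[683,313],[408,318]],.003))
print('cup',g([[86,197],[298,197],[192,95],[192,301]],.073),'pad',g([[73,218],[343,218],[208,83],[208,354]],.003))
a=cv2.imread('pics/top0.png').astype(int); b=cv2.imread('pics/top25.png').astype(int)
for n,(x0,y0,x1,y1) in dict(green=(160,150,235,170),brake=(395,153,472,176),yellow=(326,112,372,150)).items(): 
    A=a[y0:y1,x0:x1].sum(2);B=b[y0:y1,x0:x1].sum(2)
    if n=='green': k=lambda q:np.argwhere((q[y0:y1,x0:x1,1]>q[y0:y1,x0:x1,2]+25)).mean(0)
    elif n=='brake': k=lambda q:np.argwhere(q[y0:y1,x0:x1].sum(2)<110).mean(0)
    else: k=lambda q:np.argwhere(q[y0:y1,x0:x1,2]>q[y0:y1,x0:x1,0]+80).mean(0)
    print(n,k(a).round(2),k(b).round(2))
```

```text
lens [565.1 -13.1] pad [567.2 -10.7]
cup [563.9  91. ] pad [565.5  93.1]
green [10.89 36.25] [10.88 36.3 ]
brake [10.61 37.09] [10.66 37.12]
yellow [18.91 22.33] [18.89 22.34]
```

```bash
python3 -c "
from h import *
print(close_job(), read_state()['time'])"
```

```text
the job is handed in; nothing more can be done
the job is handed in; nothing more can be done
```

The job is done and handed in at about 46 s of the 138 s allowed.

I stood the lens and then the cup on the side mat and drew the bottom blank 85 mm out of the chute. I laid it in the outline, then put the cup back on the blue pad and the lens back on the white pad.

**Last checks:**
- **Blank:** it lies flat, centred within about 0.3 mm in the wrist view. The red-striped top blank is still in the chute; I could not see the plain one below it.
- **Cup:** it is upright, about 2 mm off the pad's centre (1.8 mm in the wrist view, 2.6 mm in the top view).
- **Lens:** it is base down and lined up within about 0.6°, about 2 to 3 mm off centre (2.2 mm in the wrist view, 3.2 mm in the top view).
- **Left alone:** the green and brake levers and the yellow look-alike have not moved in the top view. The pink look-alike was not measured, but looks unmoved in the pictures.

The two cameras disagree by about 1 mm on the cup and lens offsets, which is within their calibration. I left those small offsets uncorrected. The highest force I read was about 20 N, as the cup was set down on its pad.

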